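# Find the sample case with the loose ball

### The arm

A 6-joint arm with a two-finger parallel gripper is mounted at the origin on the work surface. World frame = base frame: x ahead of the robot, y to its left, z up, the work surface at z = 0. Lengths are in m, angles in rad, forces in N, time in s.
With the tool pointing down it reaches from about 0.375 to 0.925 m from the base axis. Payload 5.7 kg.
Tool frame: the origin (TCP) lies at the very end of the fingers, on their centre line; the grasp point (between the pads) lies 19 mm behind it; z points along the fingers, x is the direction in which the jaws open and shut, and the axes are right-handed (so a half turn about z gives the same grasp; the last joint's range is limited). The gripper opens to 85 mm and grips with 20 to 120 N. Pads are 22 mm wide; open, the fingers measure 114 mm over their backs; the gripper's body (76 mm by 85 mm) begins 54 mm behind the grasp point. The pads swing forward as they close: fully open they stand 13 mm farther back than shut.
Start: joints at [-1.442, 0.359, 1.51, -0, 1.272, -0.115], TCP at [0.145, -0.582, 0.231] pointing down, gripper open.
Joint ranges: [-2.97, 2.97], [-1.01, 2.36], [0.21, 2.38], [-0.96, 4.11], [0.2, 2.71], [-2.98, 2.98]. Speed limits (rad/s): [2.39, 2.39, 3.14, 3.14, 3.14, 3.14].

### API

Orientations are given as a unit quaternion [x, y, z, w].
In Python, from plant import bot, eyes, workorder gives the robot as it stands. The module is installed in compiled form; this text tells all that it offers.
- The arm moves only by the tool arm_command, never from a script. Its argument "targets" is a list of rows, each an object with "translation": the shift along the tool's x, y, z in cm, a list of three; "twist": the turn about the tool's z in rad. In form: [{"translation": [x, y, z], "twist": twist}, ...]. A call has 1 to 10 rows; each row shifts and turns the pose as measured when the row begins, along the tool's axes as they then stand; what a row does not reach is not made up. A row lasts 1/12 s, in which the tool goes at most 41.7 mm and 7.16 degrees, less where a joint would pass 70% of its speed; a pose out of reach is approached as far as the arm can. A call is refused whole if a number of a shift passes 4.17 or a number of a turn 0.125, either way. A call with a gripper value outside its range is refused whole. "fingers" is the opening, from -1 (shut) to 1 (fully open), set as the call begins (left out, the last holds). The fingers move at their own pace and stop on an object; the grip force is fixed at half the most. Time passes only in rows, so rows that do not move let the fingers close. It gives the time, the measured TCP pose, the force and the opening at its end, in the units of the state.
- bot.read_state(): the state, without advancing time (a new reading comes with each control period).
- eyes.read_camera(name): name is "scene" or "side" or "wrist"; returns the picture (384x512x3 uint8, red, green, blue); there is no depth.
- eyes.calibration(name): a dict with "camera_matrix" (3x3 intrinsics, pixels), "pose" (4x4, takes a point from camera to world coordinates); the wrist camera has in their place "T_tool_cam" (4x4, takes a point from camera to tool coordinates, whose origin is the TCP and whose axes are the tool frame's). Camera axes: x right, y down, z forward; pixel columns grow to the right and rows downward; lengths in m; the calibration is good to about 2 mm. A picture is of the moment at which its call begins: read the wrist's pose just before it. calibration takes no time and is no camera call.
- workorder.finish_job(): hands the job in, once; it reports no verdict.
The state is a dict: "time_s": time; "q": joint angles; "joint_vel": joint speeds; "joint_efforts": joint torques, N m; "tcp_pos": TCP position; "tcp_rot": TCP orientation; "wrist_force": force on the tool from outside, world axes, zero at the start; "ft_torque": the same for the moment, N m; "finger_gap": opening from 0.0 (shut) to 1.0 (fully open).
Only numpy, scipy, OpenCV 4.12 (cv2) and the standard library are available. Lean on these libraries where they do the work, as an engineer would, in place of code of your own. Each camera call takes 0.05 s, during which the arm holds its last target.

### The job

Clear the rejected aluminium cell holder off the hand-over mat into the wire basket, so that the mat is free. Then one of the three sealed sample cases has a loose ball in it: working from the robot's left to its right, lift every case in turn, shake it briskly back and forth in the air without tipping it over, and set each one back upright where it stood (the one that rattles may stay in hand if it is the last). Finish while holding the case that rattles by its handle, level and still, about 15 cm above the middle of the mat, the other two cases standing in their places and the rest of the bench left alone.

Things in the scene. Friction and masses are not known exactly. Their poses are not given: they have to be found in the camera images.
- case_left: left case (+y end of the row): sealed grey plastic case, 110 (its x) x 96 (its y, 100 over the latches) x 54 mm, black handle on its lid: a straight bar along x over the centre, 84 mm long, 18 mm wide, from 72 to 90 mm above the underside, open beneath between two end posts (56 mm gap). Origin: centre of the underside, z up
- case_middle: middle case, made like the left one. All look alike, weigh 0.5 to 0.63 kg each, with a cavity 88 x 88 mm. In two, 320 g of contents sit tight; in one a 43 mm steel ball of 320 g rolls, knocks on the walls with hardly a bounce, and stays by the wall it was last thrown at, so that its weight lies up to 22 mm off centre. Origin: centre of the underside, z up
- case_right: right case (-y end of the row), made like the left one. Origin: centre of the underside, z up
- mat: flat black rubber hand-over mat, 170 x 170 x 4 mm, fixed to the bench beyond the cases; origin: centre of the underside, on the bench
- holder: rejected aluminium cell holder, a small block with an open pocket, 46 mm (its x) by 26 mm (its y) by 36 mm high, 80 g, lying on the mat; origin: centre of the underside, z up
- basket: open square wire basket, 150 x 150 mm and 80 mm high, wires 4 mm, floor 4 mm thick, fixed at the robot's right (-y); origin: centre of the underside, on the bench
- reagent_bottle: bystander, to be left alone: brown glass bottle, 68 mm across, 120 mm tall; origin: underside centre
- beaker: bystander, to be left alone: clear glass beaker, 68 mm across, 85 mm tall; origin: underside centre
- tip_box: bystander, to be left alone: white pipette tip box 85 x 70 mm, 55 mm high; origin: underside centre

How it is judged:
By the outcome, as a careful person would: the job done as asked, in the order asked, and still so for the second after the job is handed in, while the arm keeps its last pose, push and grip.
It also fails if it takes over 72 s, if anything falls off the work surface, if the arm or the gripper's body presses on something with over 40 N, if the wrist force passes 120 N, or if a joint passes its speed limit or range.

## Working session

There is one attempt and no reset: what is moved stays moved. The work goes in short steps, Python scripts to look and compute and a tool call to move; the robot and the scene stay as the last step left them, time stands still between calls to the robot, and variables do not carry over. Pictures are saved under pics/ and viewed, and the job is handed in when it is done.

Besides the shell and the picture viewer there is one more tool, called after "Emit:" as name(argument=value, ...) on one line, values as JSON. arm_command: Moves the arm, as the interface text tells. Its arguments: {"type":"object","properties":{"targets":{"type":"array","items":{"type":"object","properties":{"translation":{"type":"array","items":{"type":"number"}},"twist":{"type":"number"}}}},"fingers":{"type":"number"}},"required":["targets"]}

```bash
mkdir -p pics
python3 - <<'E'
from plant import bot,eyes,workorder
import cv2,numpy as np
np.set_printoptions(precision=4,suppress=True)
print(bot.read_state())
for n in ["scene","side","wrist"]:
    im=eyes.read_camera(n); cv2.imwrite(f"pics/{n}0.png",im[:,:,::-1]); c=eyes.calibration(n)
    for k in c: print(n,k,np.array(c[k]))
E
```

```text
{'time_s': 0.0, 'q': array([-1.4421,  0.3595,  1.5114,  0.    ,  1.2725, -0.1151]), 'joint_vel': array([ 0.0001,  0.0009, -0.0007,  0.0013,  0.0004, -0.0018]), 'joint_efforts': array([  0.0025, -52.7614, -27.8617,  -0.0001,   0.013 ,  -0.    ]), 'tcp_pos': array([ 0.1447, -0.5816,  0.2305]), 'tcp_rot': array([ 0.7878, -0.6159, -0.0006, -0.0006]), 'wrist_force': array([-0.1365, -0.0915,  0.0982]), 'ft_torque': array([ 0.0131, -0.0026, -0.0282]), 'finger_gap': 0.9992091477856483}
scene camera_matrix [[393.42     0.     257.8277]
 [  0.     393.42   196.1575]
 [  0.       0.       1.    ]]
scene pose [[ 0.713   0.511  -0.4802  1.1164]
 [ 0.7011 -0.5308  0.4762 -0.5453]
 [-0.0116 -0.6761 -0.7367  0.8781]
 [ 0.      0.      0.      1.    ]]
side camera_matrix [[470.7713   0.     250.6639]
 [  0.     470.7713 195.2234]
 [  0.       0.       1.    ]]
side pose [[-0.9618 -0.2178  0.1657  0.3028]
 [-0.2736  0.7517 -0.6001  0.9303]
 [ 0.0061 -0.6225 -0.7826  1.2602]
 [ 0.      0.      0.      1.    ]]
wrist camera_matrix [[329.8588   0.     259.1702]
 [  0.     329.8588 194.7259]
 [  0.       0.       1.    ]]
wrist T_tool_cam [[ 1.      0.0003  0.0009  0.0008]
 [-0.0005  0.9648  0.263  -0.0661]
 [-0.0008 -0.263   0.9648 -0.1425]
 [ 0.      0.      0.      1.    ]]
```

View pics/scene0.png

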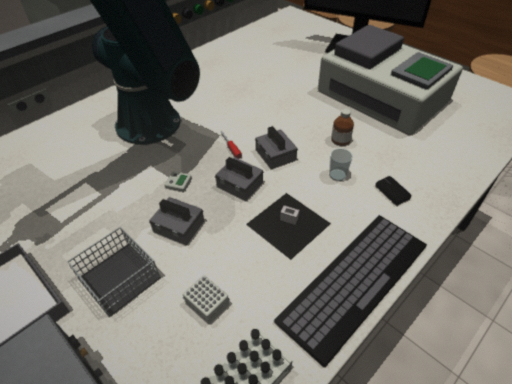

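View pics/side0.png

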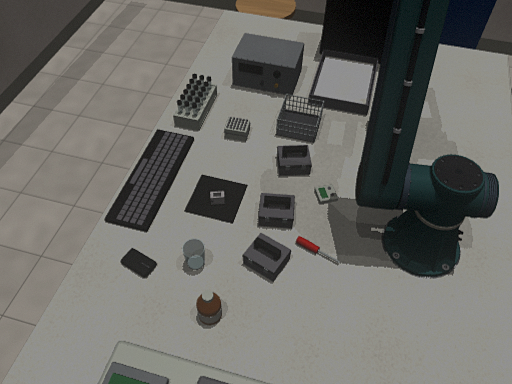

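View pics/wrist0.png

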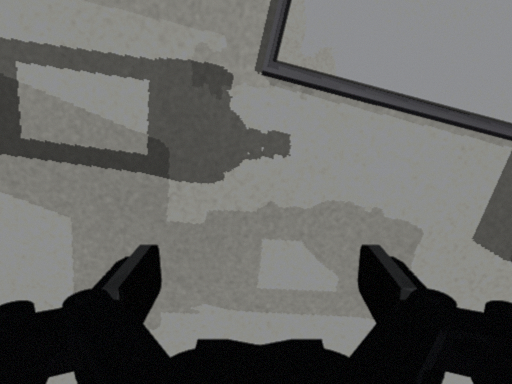

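Scene view: cases at about (276,147), (240,178) and (177,219), mat centred at (289,224), holder (290,214), basket (115,270), beaker (340,165), bottle (343,128), tip box (206,298). The wrist sees only bare bench. I'll zoom in to get exact points.

```bash
cat > h.py <<'E'
import cv2,numpy as np
from plant import bot,eyes,workorder
from scipy.spatial.transform import Rotation as R
np.set_printoptions(precision=4,suppress=True)
def cam(n,st=None):
    c=eyes.calibration(n);K=np.array(c["camera_matrix"])
    if n=="wrist":
        T=np.eye(4);T[:3,:3]=R.from_quat(st["tcp_rot"]).as_matrix();T[:3,3]=st["tcp_pos"];T=T@np.array(c["T_tool_cam"])
    else: T=np.array(c["pose"])
    return K,T
def plane(n,uv,z,st=None):
    K,T=cam(n,st);uv=np.atleast_2d(uv).astype(float)
    d=np.c_[uv,np.ones(len(uv))]@np.linalg.inv(K).T@T[:3,:3].T
    return T[:3,3]+d*((z-T[2,3])/d[:,2])[:,None]
def proj(n,P,st=None):
    K,T=cam(n,st);P=np.atleast_2d(P);p=(P-T[:3,3])@T[:3,:3]@K.T
    return p[:,:2]/p[:,2:]
E
python3 - <<'E'
from h import *
a=cv2.imread("pics/scene0.png");b=cv2.imread("pics/side0.png")
cv2.imwrite("pics/s1.png",cv2.resize(a[115:255,140:340],None,fx=4,fy=4,interpolation=cv2.INTER_CUBIC))
cv2.imwrite("pics/d1.png",cv2.resize(b[85:285,180:335],None,fx=3,fy=3,interpolation=cv2.INTER_CUBIC))
for n,uv,z in [("scene",(289,224),.004),("side",(216,198),.004),("scene",(290,209),.036),("side",(217,194),.036),("scene",(275,135),.09),("scene",(238,166),.09),("scene",(175,207),.09),("side",(268,247),.09),("side",(277,204),.09),("side",(294,154),.09),("scene",(118,290),0),("side",(297,133),0),("scene",(341,175),0),("scene",(343,138),0),("scene",(206,298),.05)]: print(n,uv,plane(n,uv,z))
E
```

```text
scene (289, 224) [[0.6851 0.0047 0.004 ]]
side (216, 198) [[0.6785 0.0114 0.004 ]]
scene (290, 209) [[0.6672 0.0269 0.036 ]]
side (217, 194) [[0.6711 0.0178 0.036 ]]
scene (275, 135) [[0.4574 0.1895 0.09  ]]
scene (238, 166) [[0.4769 0.0093 0.09  ]]
scene (175, 207) [[ 0.4714 -0.2166  0.09  ]]
side (268, 247) [[0.4491 0.2049 0.09  ]]
side (277, 204) [[0.4618 0.0439 0.09  ]]
side (294, 154) [[ 0.4577 -0.1813  0.09  ]]
scene (118, 290) [[ 0.5155 -0.4466  0.    ]]
side (297, 133) [[ 0.4827 -0.3779  0.    ]]
scene (341, 175) [[0.6704 0.2706 0.    ]]
scene (343, 138) [[0.5651 0.4251 0.    ]]
scene (206, 298) [[ 0.7144 -0.3211  0.05  ]]
```

View pics/s1.png

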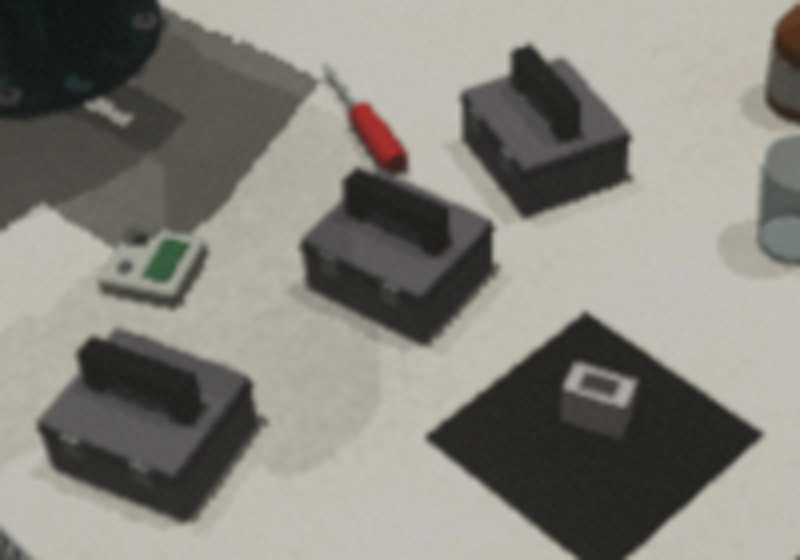

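View pics/d1.png

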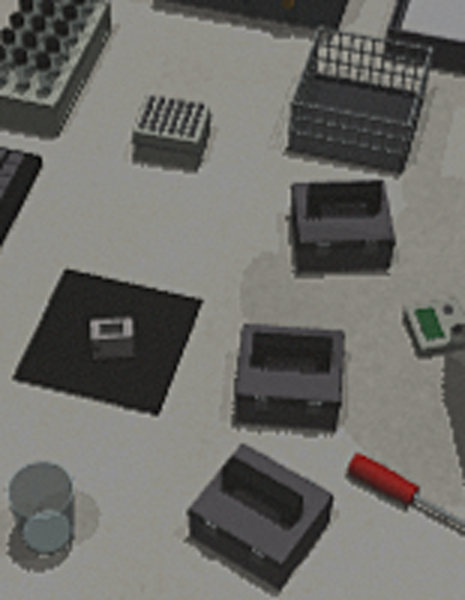

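Run:
```python
from h import *
S=lambda p:np.array(p)/4+[140,115]-.4
D=lambda p:np.array(p)/3+[180,85]-.35
L={"scene":(S,{"L":[(462,96),(565,58),(630,140),(527,168)],"M":[(302,244),(495,228),(415,290)],"R":[(38,422),(118,330),(253,382),(180,475)],}),
"side":(D,{"L":[(190,508),(240,447),(332,488),(280,545)],"M":[(243,325),(343,330),(336,403),(235,398)],"R":[(292,183),(385,180),(393,240),(292,240)]})}
for n,(f,d) in L.items():
  for k,p in d.items():
    P=plane(n,f(p),.054)[:,:2]; print(n,k,P.tolist() if 0 else P.round(3).tolist(),P.mean(0), )
print("mat",plane("scene",S([(586,313),(763,434),(600,572),(427,436)]),.004)[:,:2],plane("side",D([(67,269),(203,300),(158,414),(14,379)]),.004)[:,:2])
print("holder",plane("scene",S([(572,362),(638,376),(628,411),(562,395)]),.036)[:,:2],plane("side",D([(91,320),(132,317),(134,341),(91,343)]),.036)[:,:2])
print("basket side",plane("side",D([(317,33),(432,43),(408,115),(294,98)]),.08)[:,:2])
```

```text
scene L [[0.393, 0.164], [0.42, 0.26], [0.528, 0.218], [0.492, 0.137]] [0.4583 0.1946]
scene M [[0.429, -0.042], [0.521, 0.071], [0.524, -0.016]] [0.4911 0.0042]
scene R [[0.429, -0.279], [0.4, -0.19], [0.507, -0.155], [0.534, -0.24]] [ 0.4672 -0.2162]
side L [[0.519, 0.227], [0.49, 0.143], [0.389, 0.165], [0.423, 0.243]] [0.4553 0.1944]
side M [[0.529, -0.013], [0.422, -0.036], [0.408, 0.061], [0.512, 0.085]] [0.4679 0.0243]
side R [[0.53, -0.239], [0.424, -0.274], [0.396, -0.182], [0.508, -0.15]] [ 0.4645 -0.2112]
mat [[ 0.5989  0.089 ]
 [ 0.7671  0.0883]
 [ 0.761  -0.0789]
 [ 0.5972 -0.0781]] [[ 0.7598 -0.0758]
 [ 0.5929 -0.0748]
 [ 0.595   0.0935]
 [ 0.762   0.0926]]
holder [[ 0.6424  0.0233]
 [ 0.6847  0.0458]
 [ 0.7005  0.0167]
 [ 0.658  -0.0043]] [[ 0.6973  0.0134]
 [ 0.6547 -0.0034]
 [ 0.6421  0.0284]
 [ 0.6867  0.0442]]
basket side [[ 0.5587 -0.4835]
 [ 0.4131 -0.5056]
 [ 0.417  -0.3651]
 [ 0.5576 -0.3558]]
```

```bash
cat > plan.py <<'E'
import sys,json
from h import *
def ang(st):
    x=R.from_quat(st["tcp_rot"]).as_matrix()[:,0]; return np.arctan2(x[1],x[0])
def go(x,y,z,deg,step=4.1,n=None):
    st=bot.read_state();p=st["tcp_pos"]*100;A=ang(st)
    d=np.array([x,y,z])*100-p; tw=-((np.radians(deg)-A+np.pi)%(2*np.pi)-np.pi)
    n=n or int(max(np.ceil(np.linalg.norm(d)/step),np.ceil(abs(tw)/.12),1))
    print("t%.2f"%st["time_s"],"p",p,"A%.1f"%np.degrees(A),"F",st["wrist_force"],"gap%.3f"%st["finger_gap"],"n",n)
    rows=[]
    for i in range(n):
        a=A-tw/n*i; w=d/n
        rows.append([round(np.cos(a)*w[0]+np.sin(a)*w[1],1),round(np.sin(a)*w[0]-np.cos(a)*w[1],1),round(-w[2],1),round(tw/n,3)])
    print(rows)
if __name__=="__main__": go(*map(float,sys.argv[1:5]),**({"step":float(sys.argv[5])} if len(sys.argv)>5 else {}))
E
python3 plan.py .671 .02 .17 -66
```

```text
t0.15 p [ 14.474  -58.1735  23.0637] A-76.0 F [-0.1369 -0.1024  0.5925] gap0.999 n 20
[[np.float64(-2.3), np.float64(-3.3), np.float64(0.3), np.float64(-0.009)], [np.float64(-2.3), np.float64(-3.3), np.float64(0.3), np.float64(-0.009)], [np.float64(-2.2), np.float64(-3.3), np.float64(0.3), np.float64(-0.009)], [np.float64(-2.2), np.float64(-3.3), np.float64(0.3), np.float64(-0.009)], [np.float64(-2.2), np.float64(-3.4), np.float64(0.3), np.float64(-0.009)], [np.float64(-2.1), np.float64(-3.4), np.float64(0.3), np.float64(-0.009)], [np.float64(-2.1), np.float64(-3.4), np.float64(0.3), np.float64(-0.009)], [np.float64(-2.1), np.float64(-3.4), np.float64(0.3), np.float64(-0.009)], [np.float64(-2.0), np.float64(-3.4), np.float64(0.3), np.float64(-0.009)], [np.float64(-2.0), np.float64(-3.4), np.float64(0.3), np.float64(-0.009)], [np.float64(-2.0), np.float64(-3.5), np.float64(0.3), np.float64(-0.009)], [np.float64(-2.0), np.float64(-3.5), np.float64(0.3), np.float64(-0.009)], [np.float64(-1.9), np.float64(-3.5), np.float64(0.3), np.float64(-0.009)], [np.float64(-1.9), np.float64(-3.5), np.float64(0.3), np.float64(-0.009)], [np.float64(-1.9), np.float64(-3.5), np.float64(0.3), np.float64(-0.009)], [np.float64(-1.8), np.float64(-3.6), np.float64(0.3), np.float64(-0.009)], [np.float64(-1.8), np.float64(-3.6), np.float64(0.3), np.float64(-0.009)], [np.float64(-1.8), np.float64(-3.6), np.float64(0.3), np.float64(-0.009)], [np.float64(-1.7), np.float64(-3.6), np.float64(0.3), np.float64(-0.009)], [np.float64(-1.7), np.float64(-3.6), np.float64(0.3), np.float64(-0.009)]]
```

Emit:
arm_command(targets=[{"translation": [-2.2,-3.3,0],"twist": -0.01},{"translation": [-2.2,-3.3,0],"twist": -0.01},{"translation": [-2.2,-3.3,0],"twist": -0.01},{"translation": [-2.2,-3.3,0],"twist": -0.01},{"translation": [-2.2,-3.4,0],"twist": -0.01},{"translation": [-2.1,-3.4,0],"twist": -0.01},{"translation": [-2.1,-3.4,0],"twist": -0.01},{"translation": [-2.1,-3.4,0],"twist": -0.01},{"translation": [-2,-3.4,0],"twist": -0.01},{"translation": [-2,-3.4,0],"twist": -0.01}])

```text
time_s: 0.98
tcp_pos: [0.4102, -0.2769, 0.2272]
tcp_rot: [0.815, -0.58, -0.001, 0.001]
wrist_force: [0.8, -1.1, -0.2]
finger_gap: 0.998
```

```bash
sed -i 's/    print(rows)/    [print(i,*map(float,r)) for i,r in enumerate(rows) if i<10]/' plan.py; python3 plan.py .671 .02 .19 -66
```

```text
t0.98 p [ 41.0202 -27.6861  22.7249] A-70.8 F [ 0.8046 -1.0925 -0.2383] gap0.998 n 10
0 -1.9 -3.4 0.4 -0.008
1 -1.9 -3.5 0.4 -0.008
2 -1.9 -3.5 0.4 -0.008
3 -1.9 -3.5 0.4 -0.008
4 -1.8 -3.5 0.4 -0.008
5 -1.8 -3.5 0.4 -0.008
6 -1.8 -3.5 0.4 -0.008
7 -1.7 -3.5 0.4 -0.008
8 -1.7 -3.6 0.4 -0.008
9 -1.7 -3.6 0.4 -0.008
```

Emit:
arm_command(targets=[{"translation": [-1.9,-3.4,0.4],"twist": -0.008},{"translation": [-1.9,-3.5,0.4],"twist": -0.008},{"translation": [-1.9,-3.5,0.4],"twist": -0.008},{"translation": [-1.9,-3.5,0.4],"twist": -0.008},{"translation": [-1.8,-3.5,0.4],"twist": -0.008},{"translation": [-1.8,-3.5,0.4],"twist": -0.008},{"translation": [-1.8,-3.5,0.4],"twist": -0.008},{"translation": [-1.7,-3.5,0.4],"twist": -0.008},{"translation": [-1.7,-3.6,0.4],"twist": -0.008},{"translation": [-1.7,-3.6,0.4],"twist": -0.008}])

```text
time_s: 1.82
tcp_pos: [0.679, 0.0371, 0.1838]
tcp_rot: [0.839, -0.544, -0.001, 0.002]
wrist_force: [0.7, -1.2, -0.4]
finger_gap: 1.0
```

```bash
cat > w.py <<'E'
import sys
from h import *
st=bot.read_state();im=eyes.read_camera("wrist");cv2.imwrite("pics/%s.png"%sys.argv[1],im[:,:,::-1]);np.save("/tmp/%s.npy"%sys.argv[1],np.r_[st["tcp_pos"],st["tcp_rot"]])
print(st["tcp_pos"],st["time_s"])
E
python3 w.py w1; python3 plan.py .671 .02 .19 -66
```

```text
[0.679  0.0371 0.1838] 1.8167
t1.87 p [68.3858  4.3422 18.2791] A-65.7 F [7.2633 2.9676 0.1329] gap1.001 n 1
0 1.6 2.1 -0.7 0.004
```

View pics/w1.png

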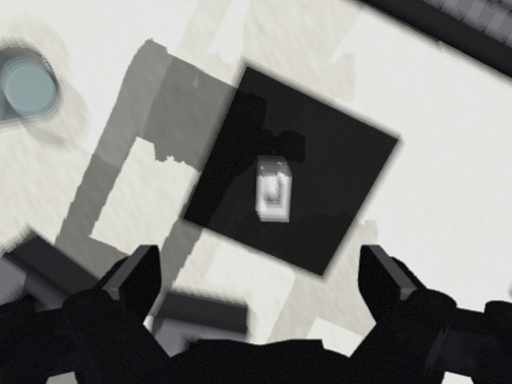

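The wrist view shows the mat, corners near (246,65), (400,138), (325,275) and (183,215), with the holder at (273,190). It's blurred by residual motion, so I'll correct the position and look again while still.

Emit:
arm_command(targets=[{"translation": [1.6,2.1,-0.7],"twist": 0},{"translation": [0,0,0],"twist": 0}])

```text
time_s: 2.03
tcp_pos: [0.6731, 0.0247, 0.1873]
tcp_rot: [0.842, -0.54, -0.001, -0.001]
wrist_force: [-0.5, -0.6, -0.3]
finger_gap: 0.999
```

```bash
python3 w.py w2; python3 plan.py .671 .02 .19 -66
python3 - <<'E'
import cv2
a=cv2.imread("pics/w2.png");cv2.imwrite("pics/w2c.png",cv2.resize(a[50:300,150:420],None,fx=2.4,fy=2.4,interpolation=cv2.INTER_CUBIC))
E
```

```text
[0.6731 0.0247 0.1873] 2.0333
t2.08 p [67.3359  2.6352 18.6655] A-65.4 F [1.0511 0.5773 0.5901] gap1.001 n 1
0 0.5 0.5 -0.3 0.011
```

View pics/w2c.png

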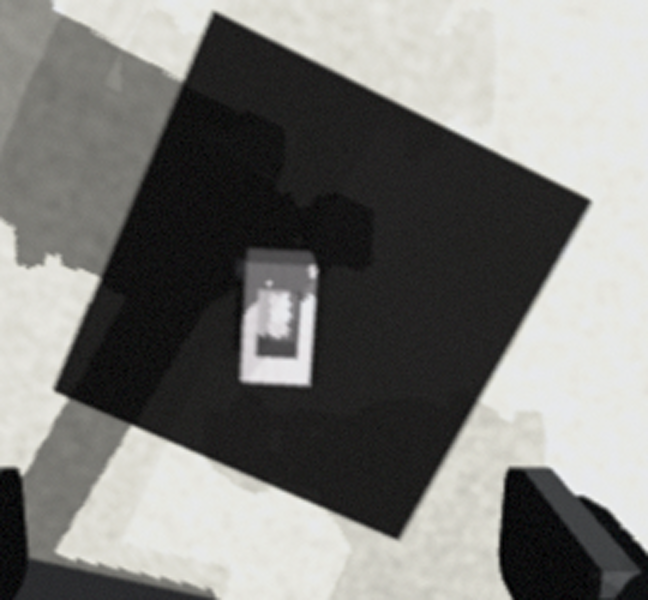

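The holder's top-face corners in the crop are about (246,263), (317,263), (311,385) and (240,382). The mat corners are (215,12), (590,201), (400,538) and (56,388).

```bash
cat > wp.py <<'E'
from h import *
def load(n):
    v=np.load("/tmp/%s.npy"%n);return dict(tcp_pos=v[:3],tcp_rot=v[3:])
E
python3 - <<'E'
from wp import *
st=load("w2");C=lambda p:np.array(p)/2.4+[150,50]-.3
H=plane("wrist",C([(246,263),(317,263),(311,385),(240,382)]),.04,st);M=plane("wrist",C([(215,12),(590,201),(400,538),(56,388)]),.004,st)
print(H,H.mean(0),np.degrees(np.arctan2(*(H[1]-H[2]+H[0]-H[3])[1::-1])));print(M,M.mean(0))
E
python3 plan.py .671 .018 .13 -66
```

```text
[[ 0.6885  0.0379  0.04  ]
 [ 0.6995  0.0141  0.04  ]
 [ 0.656  -0.0043  0.04  ]
 [ 0.6457  0.021   0.04  ]] [0.6724 0.0172 0.04  ] 22.25228864889527
[[ 0.766   0.0869  0.004 ]
 [ 0.7644 -0.0801  0.004 ]
 [ 0.5973 -0.0798  0.004 ]
 [ 0.5989  0.0884  0.004 ]] [0.6817 0.0039 0.004 ]
t2.08 p [67.3359  2.6352 18.6655] A-65.4 F [1.0511 0.5773 0.5901] gap1.001 n 2
0 0.3 0.3 2.8 0.006
1 0.3 0.3 2.8 0.006
```

```bash
python3 plan.py .6724 .0172 .02 -67.7
```

```text
t2.08 p [67.3359  2.6352 18.6655] A-65.4 F [1.0511 0.5773 0.5901] gap1.001 n 5
0 0.2 0.1 3.3 0.008
1 0.2 0.1 3.3 0.008
2 0.2 0.1 3.3 0.008
3 0.2 0.1 3.3 0.008
4 0.2 0.1 3.3 0.008
```

Emit:
arm_command(targets=[{"translation": [0.4,0.2,3.3],"twist": 0.01},{"translation": [0.4,0.2,3.3],"twist": 0.01},{"translation": [0,0.1,3.3],"twist": 0.01},{"translation": [0,0,3.3],"twist": 0.01},{"translation": [0,0,2],"twist": 0},{"translation": [0,0,0],"twist": 0}])

```text
time_s: 2.58
tcp_pos: [0.6748, 0.0165, 0.0325]
tcp_rot: [0.829, -0.559, 0.002, -0.004]
wrist_force: [0.1, -0.8, -0.8]
finger_gap: 1.0
```

```bash
python3 plan.py .6724 .0172 .012 -67.7
```

```text
t2.58 p [67.483   1.6485  3.2496] A-68.0 F [ 0.1496 -0.752  -0.7747] gap1.000 n 1
0 -0.2 0.2 2.0 -0.005
```

Emit:
arm_command(targets=[{"translation": [-0.1,0.2,1.2],"twist": -0.005},{"translation": [0,0,0.6],"twist": 0},{"translation": [0,0,0],"twist": 0}])

```text
time_s: 2.83
tcp_pos: [0.6719, 0.0161, 0.0142]
tcp_rot: [0.83, -0.558, 0.001, -0.004]
wrist_force: [0.0, -0.3, -0.3]
finger_gap: 0.999
```

Emit:
arm_command(targets=[{"translation": [0,0,0],"twist": 0},{"translation": [0,0,0],"twist": 0},{"translation": [0,0,0],"twist": 0},{"translation": [0,0,0],"twist": 0}], fingers=-1)

```text
time_s: 3.17
tcp_pos: [0.6749, 0.0157, 0.0189]
tcp_rot: [0.83, -0.558, 0.004, -0.006]
wrist_force: [0.3, -0.1, 0.3]
finger_gap: 0.456
```

```bash
python3 plan.py .6724 .0172 .15 -67.7
```

```text
t3.17 p [67.4913  1.5738  1.8905] A-67.9 F [ 0.2749 -0.0538  0.2873] gap0.456 n 4
0 -0.1 0.0 -3.3 -0.001
1 -0.1 0.0 -3.3 -0.001
2 -0.1 0.0 -3.3 -0.001
3 -0.1 0.0 -3.3 -0.001
```

Emit:
arm_command(targets=[{"translation": [-0.1,0,0.3],"twist": 0},{"translation": [0,0,0.3],"twist": 0},{"translation": [0,0,0.2],"twist": 0},{"translation": [0,0,0.1],"twist": 0}])

```text
time_s: 3.5
tcp_pos: [0.6761, 0.0166, 0.0177]
tcp_rot: [0.83, -0.558, 0.006, -0.007]
wrist_force: [-0.3, 0.9, -1.2]
finger_gap: 0.292
```

```bash
python3 - <<'E'
from h import *
im=eyes.read_camera("scene");cv2.imwrite("pics/s2.png",cv2.resize(im[220:320,60:170,::-1],None,fx=6,fy=6,interpolation=cv2.INTER_CUBIC))
E
python3 plan.py .6724 .0172 .19 -67.7
```

```text
t3.55 p [67.6289  1.6611  1.7572] A-67.8 F [-4.264   0.1085  9.0136] gap0.291 n 5
0 -0.0 0.1 -3.4 -0.0
1 -0.0 0.1 -3.4 -0.0
2 -0.0 0.1 -3.4 -0.0
3 -0.0 0.1 -3.4 -0.0
4 -0.0 0.1 -3.4 -0.0
```

View pics/s2.png

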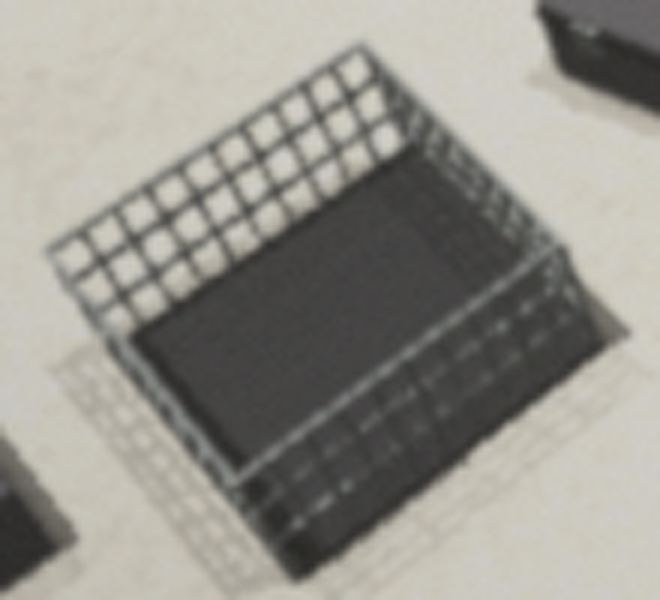

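Emit:
arm_command(targets=[{"translation": [0,0,-3],"twist": 0},{"translation": [0,0,-4],"twist": 0},{"translation": [0,0,-4],"twist": 0},{"translation": [0,0,-4],"twist": 0}])

```text
time_s: 3.88
tcp_pos: [0.6661, 0.0168, 0.16]
tcp_rot: [0.83, -0.558, -0.004, -0.001]
wrist_force: [-0.4, 0.1, -0.8]
finger_gap: 0.288
```

```bash
python3 plan.py .487 -.428 .20 -82
```

```text
t3.88 p [66.6062  1.6796 15.9964] A-67.8 F [-0.353   0.1378 -0.8391] gap0.288 n 12
0 2.9 2.8 -0.3 0.021
1 2.9 2.7 -0.3 0.021
2 3.0 2.7 -0.3 0.021
3 3.0 2.6 -0.3 0.021
4 3.1 2.5 -0.3 0.021
5 3.1 2.5 -0.3 0.021
6 3.2 2.4 -0.3 0.021
7 3.2 2.3 -0.3 0.021
8 3.3 2.3 -0.3 0.021
9 3.3 2.2 -0.3 0.021
```

The basket's rim corners in this crop are (362,45), (565,248), (235,475) and (50,252).

Emit:
arm_command(targets=[{"translation": [2.9,2.8,-0.4],"twist": 0.02},{"translation": [2.9,2.7,-0.4],"twist": 0.02},{"translation": [3,2.7,-0.4],"twist": 0.02},{"translation": [3,2.6,-0.4],"twist": 0.02},{"translation": [3.1,2.5,-0.4],"twist": 0.02},{"translation": [3.1,2.5,-0.4],"twist": 0.02},{"translation": [3.2,2.4,-0.3],"twist": 0.02},{"translation": [3.2,2.3,-0.3],"twist": 0.02},{"translation": [3.3,2.3,-0.3],"twist": 0.02}])

```text
time_s: 4.63
tcp_pos: [0.5394, -0.3208, 0.2021]
tcp_rot: [0.778, -0.628, 0.007, -0.009]
wrist_force: [0.2, 0.5, -0.6]
finger_gap: 0.293
```

```bash
python3 - <<'E'
from h import *
B=plane("scene",np.array([(362,45),(565,248),(235,475),(50,252)])/6+[60,220]-.4,.08);print(B,B.mean(0))
E
python3 plan.py .487 -.43 .19 -82
```

```text
[[ 0.4157 -0.3536  0.08  ]
 [ 0.5642 -0.3532  0.08  ]
 [ 0.5583 -0.4976  0.08  ]
 [ 0.4169 -0.4984  0.08  ]] [ 0.4888 -0.4257  0.08  ]
t4.63 p [ 53.9431 -32.0837  20.2057] A-77.8 F [ 0.2404  0.4522 -0.5641] gap0.293 n 3
0 3.2 2.5 0.4 0.025
1 3.2 2.4 0.4 0.025
2 3.3 2.3 0.4 0.025
```

Emit:
arm_command(targets=[{"translation": [3.2,2.5,0.4],"twist": 0.03},{"translation": [3.2,2.4,1],"twist": 0.03},{"translation": [2,1.5,2],"twist": 0.03},{"translation": [0,0,3],"twist": 0}])

```text
time_s: 4.97
tcp_pos: [0.4936, -0.4303, 0.1429]
tcp_rot: [0.746, -0.666, 0.016, -0.007]
wrist_force: [0.4, -0.8, -0.2]
finger_gap: 0.289
```

```bash
python3 plan.py .488 -.427 .03 -84
```

```text
t4.97 p [ 49.3649 -43.0293  14.291 ] A-83.6 F [ 0.4464 -0.7553 -0.1646] gap0.289 n 3
0 -0.1 0.2 3.8 0.002
1 -0.1 0.2 3.8 0.002
2 -0.1 0.2 3.8 0.002
```

Emit:
arm_command(targets=[{"translation": [0,0.2,3.5],"twist": 0},{"translation": [0,0.2,3.5],"twist": 0},{"translation": [0,0.2,2.5],"twist": 0},{"translation": [0,0,0.3],"twist": 0}])

```text
time_s: 5.3
tcp_pos: [0.4877, -0.4352, 0.0367]
tcp_rot: [0.743, -0.669, 0.016, -0.007]
wrist_force: [-0.3, 0.9, -0.9]
finger_gap: 0.292
```

```bash
cat >> plan.py <<'E'
    M=R.from_quat(bot.read_state()["tcp_rot"]).as_matrix(); print("tilt deg toward tool x,y:",np.degrees([-M[2,0],-M[2,1]]), "world", np.degrees(M[:2,2]),"q",bot.read_state()["q"])
E
python3 plan.py .488 -.427 .03 -84
```

```text
File "plan.py", line 16
    M=R.from_quat(bot.read_state()["tcp_rot"]).as_matrix(); print("tilt deg toward tool x,y:",np.degrees([-M[2,0],-M[2,1]]), "world", np.degrees(M[:2,2]),"q",bot.read_state()["q"])
IndentationError: unexpected indent
```

Emit:
arm_command(targets=[{"translation": [0,0,1.1],"twist": 0},{"translation": [0,0,0.1],"twist": 0}])

```text
time_s: 5.47
tcp_pos: [0.4875, -0.4346, 0.0228]
tcp_rot: [0.743, -0.669, 0.014, -0.007]
wrist_force: [-0.8, 1.0, -1.2]
finger_gap: 0.292
```

Emit:
arm_command(targets=[{"translation": [0,0,0.1],"twist": 0},{"translation": [0,0,0.1],"twist": 0},{"translation": [0,0,0],"twist": 0}], fingers=0.1)

```text
time_s: 5.72
tcp_pos: [0.49, -0.436, 0.0238]
tcp_rot: [0.744, -0.668, 0.017, -0.007]
wrist_force: [1.0, -0.1, -0.2]
finger_gap: 0.547
```

```bash
sed -i 's/^    M=R/M=R/' plan.py
python3 plan.py .488 -.427 .2 -84;python3 w.py w3
```

```text
t5.72 p [ 49.0003 -43.605    2.3832] A-83.9 F [ 1.0026 -0.082  -0.2191] gap0.547 n 5
0 -0.2 0.0 -3.5 0.0
1 -0.2 0.0 -3.5 0.0
2 -0.2 0.0 -3.5 0.0
3 -0.2 0.0 -3.5 0.0
4 -0.2 0.0 -3.5 0.0
tilt deg toward tool x,y: [-0.8899  1.8923] world [ 1.9759 -0.6843] q [-0.8426  0.649   1.5914  0.0233  0.8695  0.6072]
[ 0.49   -0.436   0.0238] 5.7167
```

View pics/w3.png

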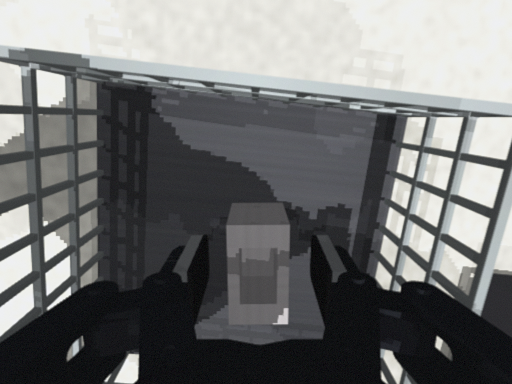

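The holder lies inside the basket at (258,265), with the fingers clear of it. Next I'll lift out and go to the left case.

Create plan.py:
```python
import sys
from h import *
def go(x,y,z,deg,step=4.1):
    st=bot.read_state();p=st["tcp_pos"];M=R.from_quat(st["tcp_rot"]);X=M.as_matrix()
    A=np.arctan2(X[1,0],X[0,0]);d=(np.array([x,y,z])-p)*100
    tw=-((np.radians(deg)-A+np.pi)%(2*np.pi)-np.pi)
    n=int(max(np.ceil(np.linalg.norm(d)/step),np.ceil(abs(tw)/.12),1))
    print("t%.2f"%st["time_s"],"p",p*100,"A%.1f"%np.degrees(A),"F",st["wrist_force"],"T",st["ft_torque"],"gap%.3f"%st["finger_gap"],"n",n)
    print("tilt: z dir deg",np.degrees(X[:2,2]),"in tool xy",np.degrees(-X[2,:2]),"q",st["q"])
    for i in range(min(n,10)):
        Mi=M*R.from_rotvec([0,0,tw/n*i]); s=Mi.inv().apply(d/n); print(i,s.round(1),round(tw/n,3))
if __name__=="__main__": go(*map(float,sys.argv[1:]))
```

```text
(no output)
```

Emit:
arm_command(targets=[{"translation": [0,0,-3.5],"twist": 0},{"translation": [0,0,-4],"twist": 0},{"translation": [0,0,-4],"twist": 0},{"translation": [0,0,-4],"twist": 0}], fingers=1)

```text
time_s: 6.1
tcp_pos: [0.4819, -0.4302, 0.178]
tcp_rot: [0.744, -0.668, 0.01, -0.008]
wrist_force: [0.1, -1.5, 0.1]
finger_gap: 1.001
```

```bash
python3 plan.py .437 .174 .24 -111
```

```text
t6.10 p [ 48.1932 -43.0153  17.7967] A-83.9 F [ 0.0842 -1.492   0.1157] T [-0.0298  0.0197 -0.0103] gap1.001 n 15
tilt: z dir deg [ 1.4822 -0.1219] in tool xy [-0.2796  1.4607] q [-0.846   0.4615  1.484   0.0194  1.1774  0.6104]
0 [-4.  -0.1 -0.4] 0.032
1 [-4.  -0.  -0.4] 0.032
2 [-4.   0.1 -0.4] 0.032
3 [-4.   0.2 -0.4] 0.032
4 [-4.   0.4 -0.4] 0.032
5 [-4.   0.5 -0.4] 0.032
6 [-4.   0.6 -0.4] 0.032
7 [-4.   0.7 -0.4] 0.032
8 [-3.9  0.9 -0.4] 0.032
9 [-3.9  1.  -0.4] 0.032
```

Emit:
arm_command(targets=[{"translation": [-4,-0.1,-0.5],"twist": 0.03},{"translation": [-4,0,-0.5],"twist": 0.03},{"translation": [-4,0,-0.5],"twist": 0.03},{"translation": [-4,0.1,-0.5],"twist": 0.03},{"translation": [-4,0.2,-0.5],"twist": 0.03},{"translation": [-4,0.3,-0.5],"twist": 0.03},{"translation": [-4,0.4,-0.5],"twist": 0.03},{"translation": [-4,0.5,-0.5],"twist": 0.03},{"translation": [-4,0.7,-0.4],"twist": 0.03},{"translation": [-4,0.8,-0.4],"twist": 0.03}])

```text
time_s: 6.93
tcp_pos: [0.4757, -0.0328, 0.2439]
tcp_rot: [-0.626, 0.779, -0.038, 0.016]
wrist_force: [1.5, 0.4, 0.3]
finger_gap: 1.003
```

```bash
python3 plan.py .457 .194 .24 -111
```

```text
t6.93 p [47.5714 -3.2779 24.3911] A-102.5 F [1.4521 0.4463 0.3346] T [ 0.0253  0.0267 -0.0037] gap1.003 n 6
tilt: z dir deg [ 4.1237 -2.2182] in tool xy [-1.2782  4.5046] q [-0.1948  0.1269  1.8027 -0.0265  1.1339  1.6033]
0 [-3.6  1.1 -0.1] 0.025
1 [-3.6  1.2 -0.1] 0.025
2 [-3.6  1.3 -0.1] 0.025
3 [-3.5  1.4 -0.1] 0.025
4 [-3.5  1.5 -0.1] 0.025
5 [-3.5  1.6 -0.1] 0.025
```

Emit:
arm_command(targets=[{"translation": [-3.5,1,0],"twist": 0.03},{"translation": [-3.5,1.2,0],"twist": 0.03},{"translation": [-3.5,1.3,0],"twist": 0.03},{"translation": [-3.5,1.4,0],"twist": 0.03},{"translation": [-3,1.3,0],"twist": 0.03}])

```text
time_s: 7.35
tcp_pos: [0.464, 0.1585, 0.2448]
tcp_rot: [-0.563, 0.825, -0.041, 0.027]
wrist_force: [0.7, -0.6, 0.8]
finger_gap: 1.002
```

```bash
python3 plan.py .457 .194 .24 -111
```

```text
t7.35 p [46.3971 15.8495 24.4849] A-111.4 F [ 0.6982 -0.6262  0.8464] T [-0.009   0.0913 -0.0184] gap1.002 n 1
tilt: z dir deg [ 5.228  -2.1161] in tool xy [-0.0588  5.6397] q [ 0.2318  0.1478  1.7761 -0.0627  1.138   2.2008]
0 [-3.1  2.   0.3] -0.008
```

Emit:
arm_command(targets=[{"translation": [0,0,0],"twist": 0},{"translation": [0,0,0],"twist": 0}])

```text
time_s: 7.52
tcp_pos: [0.4635, 0.1655, 0.2473]
tcp_rot: [-0.565, 0.823, -0.041, 0.031]
wrist_force: [0.5, 0.4, -0.4]
finger_gap: 0.999
```

```bash
python3 plan.py .457 .194 .24 -111; python3 w.py w4
```

```text
t7.52 p [46.353  16.5542 24.7268] A-111.0 F [ 0.466   0.3785 -0.3774] T [-0.0228  0.0978 -0.0184] gap0.999 n 1
tilt: z dir deg [ 5.5186 -1.866 ] in tool xy [0.2399 5.8206] q [ 0.2445  0.1452  1.773  -0.0605  1.1383  2.2055]
0 [-2.4  1.7  0.6] -0.001
[0.4635 0.1655 0.2473] 7.5167
```

View pics/w4.png

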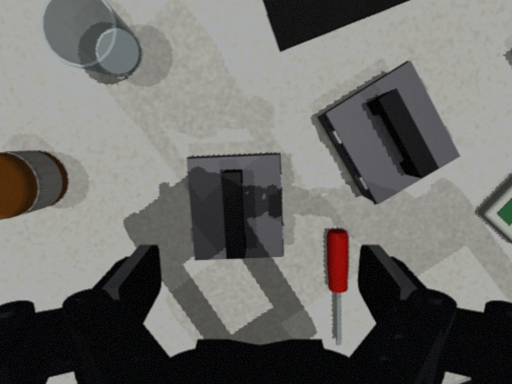

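The wrist view shows the left case, lid corners (188,157), (280,154), (284,258), (196,260), and its handle bar from (232,170) to (234,257). The middle case, beaker, bottle and screwdriver are also visible. The tool has about 5.8° tilt along the handle.

```bash
python3 - <<'E'
from wp import *
st=load("w4")
B=plane("wrist",[(223,170),(242,170),(245,257),(224,258)],.09,st);L=plane("wrist",[(188,157),(280,154),(284,258),(196,260)],.054,st)
for P in (B,L):
  d=P[0]+P[1]-P[2]-P[3];print(P.mean(0),np.degrees(np.arctan2(d[1],d[0])),np.linalg.norm(d)/2)
M=plane("wrist",[(383,90),(423,173)],.09,st);print(M,M.mean(0))
E
python3 plan.py .457 .194 .14 -111
```

```text
[0.4553 0.1943 0.09  ] -20.45135336804972 0.08499305237945393
[0.4535 0.1941 0.054 ] -18.36987095116823 0.11176435809137472
[[0.5134 0.0276 0.09  ]
 [0.4292 0.0154 0.09  ]] [0.4713 0.0215 0.09  ]
t7.57 p [46.3732 16.5248 24.7364] A-111.1 F [-0.3268  0.1161  0.2638] T [0.0189 0.0985 0.0182] gap0.997 n 3
tilt: z dir deg [ 5.5271 -1.8286] in tool xy [0.2857 5.8147] q [ 0.2432  0.145   1.773  -0.0597  1.1381  2.2054]
0 [-0.8  0.9  3.5] -0.001
1 [-0.8  0.9  3.5] -0.001
2 [-0.8  0.9  3.5] -0.001
```

```bash
python3 plan.py .4573 .1937 .062 -110
```

```text
t7.57 p [46.3732 16.5248 24.7364] A-111.1 F [-0.3268  0.1161  0.2638] T [0.0189 0.0985 0.0182] gap0.997 n 5
tilt: z dir deg [ 5.5271 -1.8286] in tool xy [0.2857 5.8147] q [ 0.2432  0.145   1.773  -0.0597  1.1381  2.2054]
0 [-0.5  0.7  3.7] -0.004
1 [-0.5  0.7  3.7] -0.004
2 [-0.5  0.7  3.7] -0.004
3 [-0.5  0.7  3.7] -0.004
4 [-0.5  0.7  3.7] -0.004
```

Emit:
arm_command(targets=[{"translation": [-1,1,3.3],"twist": -0.01},{"translation": [-1,1,3.3],"twist": -0.01},{"translation": [-0.4,0.8,3]},{"translation": [-0.2,0.5,1.5]}])

```text
validation failed for argument at $.ta...
```

```bash
python3 plan.py .4573 .1937 .062 -110
```

```text
t7.57 p [46.3732 16.5248 24.7364] A-111.1 F [-0.3268  0.1161  0.2638] T [0.0189 0.0985 0.0182] gap0.997 n 5
tilt: z dir deg [ 5.5271 -1.8286] in tool xy [0.2857 5.8147] q [ 0.2432  0.145   1.773  -0.0597  1.1381  2.2054]
0 [-0.5  0.7  3.7] -0.004
1 [-0.5  0.7  3.7] -0.004
2 [-0.5  0.7  3.7] -0.004
3 [-0.5  0.7  3.7] -0.004
4 [-0.5  0.7  3.7] -0.004
```

Emit:
arm_command(targets=[{"translation": [-1,1,3.3],"twist": -0.01},{"translation": [-1,1,3.3],"twist": -0.01},{"translation": [-0.4,0.8,3],"twist": 0},{"translation": [-0.2,0.5,1.5],"twist": 0}])

```text
time_s: 7.9
tcp_pos: [0.4619, 0.1956, 0.139]
tcp_rot: [-0.572, 0.818, -0.045, 0.04]
wrist_force: [-0.2, -0.1, -0.5]
finger_gap: 0.999
```

```bash
python3 plan.py .4573 .1937 .062 -110
```

```text
t7.90 p [46.1947 19.5631 13.8963] A-110.1 F [-0.1631 -0.0536 -0.4603] T [-0.0388  0.1027  0.0351] gap0.999 n 2
tilt: z dir deg [ 6.7053 -1.6485] in tool xy [0.7607 6.8629] q [ 0.31    0.2884  1.9029 -0.0842  0.849   2.2847]
0 [0.2 0.6 3.8] -0.001
1 [0.2 0.6 3.8] -0.001
```

Emit:
arm_command(targets=[{"translation": [0.2,0.6,3.2],"twist": 0},{"translation": [0.1,0.6,2.5],"twist": 0},{"translation": [0,0.1,0.6],"twist": 0}])

```text
time_s: 8.15
tcp_pos: [0.4574, 0.1919, 0.0728]
tcp_rot: [-0.57, 0.819, -0.046, 0.04]
wrist_force: [-1.1, -0.4, -0.5]
finger_gap: 0.998
```

```bash
python3 plan.py .458 .1937 .062 -110
```

```text
t8.15 p [45.7433 19.1855  7.2778] A-110.3 F [-1.0856 -0.4008 -0.4525] T [ 0.0147  0.0813 -0.0262] gap0.998 n 1
tilt: z dir deg [ 6.8162 -1.6881] in tool xy [0.7839 6.9783] q [ 0.3062  0.3908  1.9784 -0.1032  0.67    2.3092]
0 [-0.2  0.1  1.1] -0.005
```

Emit:
arm_command(targets=[{"translation": [-0.1,0.1,1],"twist": 0},{"translation": [0,0,0.3],"twist": 0}])

```text
time_s: 8.32
tcp_pos: [0.4586, 0.19, 0.0591]
tcp_rot: [-0.569, 0.82, -0.046, 0.039]
wrist_force: [-0.7, -0.1, 0.9]
finger_gap: 1.0
```

Emit:
arm_command(targets=[{"translation": [0,0,0.1],"twist": 0},{"translation": [0,0,0.2],"twist": 0},{"translation": [0,0,0.2],"twist": 0},{"translation": [0,0,0.1],"twist": 0},{"translation": [0,0,0.1],"twist": 0}], fingers=-1)

```text
time_s: 8.73
tcp_pos: [0.4645, 0.1883, 0.0561]
tcp_rot: [-0.568, 0.821, -0.048, 0.043]
wrist_force: [0.7, 5.5, 3.1]
finger_gap: 0.301
```

```bash
python3 plan.py .458 .1937 .062 -110
```

```text
t8.73 p [46.4451 18.8348  5.6136] A-110.6 F [0.6694 5.5154 3.1451] T [ 0.6364 -0.1244  0.1537] gap0.301 n 1
tilt: z dir deg [ 7.1442 -1.6984] in tool xy [0.9313 7.2841] q [ 0.2958  0.4246  1.9853 -0.111   0.6235  2.3138]
0 [-0.3  0.7 -0.7] -0.01
```

Emit:
arm_command(targets=[{"translation": [-0.3,0.6,-0.6],"twist": 0},{"translation": [-0.1,0,0],"twist": 0},{"translation": [0,0,0.1],"twist": 0}])

```text
time_s: 8.98
tcp_pos: [0.4591, 0.1949, 0.0612]
tcp_rot: [-0.568, 0.821, -0.048, 0.043]
wrist_force: [0.7, -0.0, -5.6]
finger_gap: 0.201
```

```bash
python3 plan.py .458 .1937 .062 -110; python3 w.py w5
```

```text
t8.98 p [45.9069 19.4925  6.1187] A-110.6 F [ 0.6974 -0.0351 -5.6442] T [0.0271 0.0924 0.0529] gap0.201 n 1
tilt: z dir deg [ 7.1426 -1.6956] in tool xy [0.9347 7.2814] q [ 0.313   0.4133  1.9857 -0.1123  0.6356  2.3314]
0 [ 0.2  0.  -0.1] -0.011
[0.4591 0.1949 0.0612] 8.9833
```

View pics/w5.png

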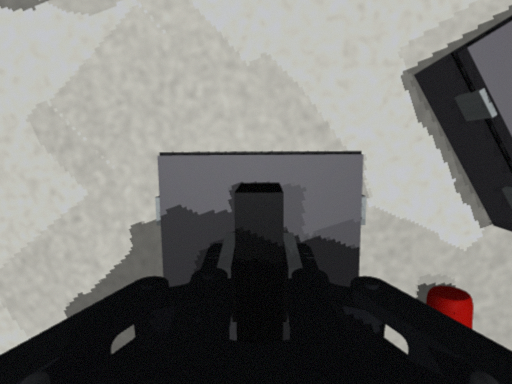

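Gripped: gap 0.20, which is 17 mm, and the bar at (258,260) sits between the pads. I'll lift it.

Emit:
arm_command(targets=[{"translation": [0,0.1,-2],"twist": 0},{"translation": [0,0.3,-3],"twist": 0},{"translation": [0,0.3,-3],"twist": 0},{"translation": [0,0.3,-3],"twist": 0},{"translation": [0,0.1,-1],"twist": 0}])

```text
time_s: 9.45
tcp_pos: [0.4255, 0.2004, 0.1763]
tcp_rot: [-0.569, 0.821, -0.045, 0.033]
wrist_force: [1.3, 0.9, -5.7]
finger_gap: 0.197
```

```bash
python3 plan.py .4591 .1949 .18 -110
```

```text
t9.45 p [42.552  20.0398 17.632 ] A-110.6 F [ 1.3352  0.8511 -5.6636] T [ 0.1312  0.0559 -0.0002] gap0.197 n 1
tilt: z dir deg [ 6.0299 -2.0652] in tool xy [0.1863 6.371 ] q [ 0.3489  0.2001  1.9093 -0.0862  0.9471  2.3262]
0 [-0.7 -3.4  0. ] -0.01
```

Emit:
arm_command(targets=[{"translation": [0,0,0],"twist": 0},{"translation": [0,0,0],"twist": 0},{"translation": [0,0,0],"twist": 0}])

```text
time_s: 9.7
tcp_pos: [0.4244, 0.2006, 0.1774]
tcp_rot: [-0.569, 0.82, -0.045, 0.034]
wrist_force: [-1.0, -0.1, -7.0]
finger_gap: 0.201
```

```bash
python3 plan.py .4591 .1949 .18 -110
```

```text
t9.70 p [42.4384 20.0629 17.7437] A-110.5 F [-1.017  -0.0897 -6.9781] T [0.0175 0.0762 0.0218] gap0.201 n 1
tilt: z dir deg [ 6.1269 -2.0265] in tool xy [0.2482 6.4486] q [ 0.3502  0.1964  1.911  -0.0862  0.9473  2.3262]
0 [-0.7 -3.5  0.1] -0.009
```

Emit:
arm_command(targets=[{"translation": [4,-1.2,0],"twist": 0},{"translation": [4,-1.2,0],"twist": 0},{"translation": [-4,-1,0],"twist": 0},{"translation": [-4,0,0],"twist": 0},{"translation": [-4,0,0],"twist": 0},{"translation": [-4,0,0],"twist": 0},{"translation": [4,0,0],"twist": 0},{"translation": [4,0,0],"twist": 0},{"translation": [0,0,0],"twist": 0},{"translation": [0,0,0],"twist": 0}])

```text
time_s: 10.53
tcp_pos: [0.4517, 0.1779, 0.158]
tcp_rot: [-0.563, 0.825, -0.04, 0.016]
wrist_force: [0.5, 0.4, -6.5]
finger_gap: 0.199
```

```bash
cat > r.py <<'E'
from h import *
st=bot.read_state();X=R.from_quat(st["tcp_rot"]).as_matrix()
print("t%.2f p"%st["time_s"],st["tcp_pos"]*100,"F tool",X.T@st["wrist_force"],"T tool",X.T@st["ft_torque"],"vel",st["joint_vel"],"eff",st["joint_efforts"],"tilt",np.degrees(-X[2,:2]),"gap %.3f"%st["finger_gap"])
E
python3 r.py
```

```text
t10.53 p [45.1727 17.7866 15.7986] F tool [-0.6496  0.2273  6.5003] T tool [-0.0326 -0.0928 -0.0119] vel [-0.0274  0.0179  0.0634 -0.0283  0.0074 -0.0311] eff [  0.0914 -43.8224 -23.2129  -0.5201   0.0711  -0.0858] tilt [-1.0934  4.8365] gap 0.199
```

Emit:
arm_command(targets=[{"translation": [0,0,0],"twist": 0}])

```text
time_s: 10.62
tcp_pos: [0.4503, 0.177, 0.1562]
tcp_rot: [-0.563, 0.825, -0.04, 0.014]
wrist_force: [-0.8, -1.0, -5.8]
finger_gap: 0.205
```

```bash
python3 r.py
```

```text
t10.62 p [45.03   17.7028 15.6247] F tool [1.1005 0.8678 5.7423] T tool [-0.0577 -0.0241 -0.0291] vel [-0.0062  0.0242  0.0108  0.0069 -0.0209  0.0043] eff [ -0.1284 -44.0927 -24.8274  -0.5062  -0.5086  -0.0542] tilt [-1.2401  4.6606] gap 0.205
```

Emit:
arm_command(targets=[{"translation": [4,0,0],"twist": 0},{"translation": [4,0,0],"twist": 0},{"translation": [-4,0,0],"twist": 0},{"translation": [-4,0,0],"twist": 0},{"translation": [0,0,0],"twist": 0},{"translation": [0,0,0],"twist": 0},{"translation": [0,0,0],"twist": 0}])

```text
time_s: 11.2
tcp_pos: [0.4516, 0.163, 0.15]
tcp_rot: [-0.552, 0.833, -0.039, 0.009]
wrist_force: [0.1, 0.0, -5.7]
finger_gap: 0.199
```

```bash
python3 r.py
```

```text
t11.20 p [45.1569 16.3047 15.0049] F tool [-0.2581  0.3079  5.6992] T tool [ 0.0216 -0.0986  0.0095] vel [-0.0015  0.0132  0.0027 -0.0062  0.0054 -0.0032] eff [ -0.1114 -43.6125 -23.6454  -0.4402  -0.1712   0.0567] tilt [-1.6075  4.2655] gap 0.199
```

```bash
cat > avg.py <<'E'
from h import *
Fs=[];Ts=[];E=[]
for i in range(8):
    st=bot.read_state();X=R.from_quat(st["tcp_rot"]).as_matrix()
    Fs.append(X.T@st["wrist_force"]);Ts.append(X.T@st["ft_torque"]);E.append(st["joint_efforts"]);eyes.read_camera("wrist")
print("t%.2f p"%st["time_s"],st["tcp_pos"]*100,"F",np.mean(Fs,0),"T",np.mean(Ts,0),"sd",np.std(Ts,0),"E456",np.mean(E,0)[3:],"tilt",np.degrees(-X[2,:2]),"A%.1f"%np.degrees(np.arctan2(X[1,0],X[0,0])),"gap %.3f"%st["finger_gap"])
E
python3 avg.py
```

```text
t11.55 p [45.0608 16.2778 15.045 ] F [0.0598 0.011  5.8746] T [-0.0423 -0.0483  0.0021] sd [0.0352 0.027  0.0253] E456 [-0.4541 -0.2913  0.0102] tilt [-1.6294  4.2574] A-113.0 gap 0.202
```

Emit:
arm_command(targets=[{"translation": [-4,0,-0.2],"twist": 0},{"translation": [-4,0,-0.2],"twist": 0},{"translation": [4,0,-0.2],"twist": 0},{"translation": [4,0,-0.2],"twist": 0},{"translation": [0,0,-0.2],"twist": 0},{"translation": [0,0,0],"twist": 0}])

```text
time_s: 12.1
tcp_pos: [0.4507, 0.17, 0.1582]
tcp_rot: [-0.557, 0.83, -0.038, 0.008]
wrist_force: [0.6, 0.2, -4.8]
finger_gap: 0.201
```

```bash
python3 avg.py; python3 plan.py .4591 .1949 .063 -110.6
```

```text
t12.45 p [45.1287 17.0535 15.7979] F [-0.284   0.7844  5.736 ] T [-0.0164 -0.0427  0.0007] sd [0.0392 0.0525 0.0302] E456 [-0.4739 -0.23   -0.0231] tilt [-1.6472  4.1849] A-112.3 gap 0.199
t12.50 p [45.117  17.048  15.7922] A-112.3 F [ 0.2281 -0.3127 -6.489 ] T [0.0289 0.0822 0.0015] gap0.200 n 3
tilt: z dir deg [ 3.2377 -3.1119] in tool xy [-1.6563  4.1741] q [ 0.2704  0.2638  1.8722 -0.082   0.9671  2.2743]
0 [-0.9  0.3  3.1] -0.01
1 [-0.9  0.3  3.1] -0.01
2 [-1.   0.3  3.1] -0.01
```

```bash
cat > place.py <<'E'
import sys
from h import *
from plan import go
# args: grasp-file cx cy yaw zlow
from wp import load
g=load(sys.argv[1]);cx,cy,yaw,zl=map(float,sys.argv[2:6])
Rg=R.from_quat(g["tcp_rot"]);st=bot.read_state();Rn=R.from_quat(st["tcp_rot"])
X=Rn.as_matrix();A=np.arctan2(X[1,0],X[0,0]);G=Rg.as_matrix();Ag=np.arctan2(G[1,0],G[0,0])
Rt=R.from_rotvec([0,0,Ag-A])*Rn   # after turning back
D=Rt*Rg.inv(); c0=np.array([cx,cy,0]);off=D.apply(c0-g["tcp_pos"])
y=R.from_euler('z',yaw,degrees=True); cor=D.apply(y.apply([[sx*.055,sy*.048,0] for sx in(-1,1) for sy in (-1,1)]))
print("case tilt deg",np.degrees(D.apply([0,0,1])[:2]),"corners z mm",cor[:,2]*1000)
t=c0-off; t[2]+= zl-cor[:,2].min()
print("target TCP",t,"angle",np.degrees(Ag)); go(*t,np.degrees(Ag))
E
python3 place.py w5 .455 .194 -20 .01
```

```text
case tilt deg [3.8318 1.3238] corners z mm [ 5.162  0.88  -0.88  -5.162]
target TCP [0.4632 0.1963 0.0759] angle -110.60960205940759
t12.50 p [45.117  17.048  15.7922] A-112.3 F [ 0.2281 -0.3127 -6.489 ] T [0.0289 0.0822 0.0015] gap0.200 n 3
tilt: z dir deg [ 3.2377 -3.1119] in tool xy [-1.6563  4.1741] q [ 0.2704  0.2638  1.8722 -0.082   0.9671  2.2743]
0 [-1.   0.2  2.7] -0.01
1 [-1.   0.1  2.7] -0.01
2 [-1.   0.1  2.7] -0.01
```

Emit:
arm_command(targets=[{"translation": [-1.4,0.1,2],"twist": -0.01},{"translation": [-1.2,0.1,2.5],"twist": -0.01},{"translation": [-0.5,0.2,2],"twist": -0.01},{"translation": [0,0.1,1],"twist": 0}])

```text
time_s: 12.83
tcp_pos: [0.4683, 0.1997, 0.0833]
tcp_rot: [-0.57, 0.821, -0.04, 0.013]
wrist_force: [-0.3, -0.8, -6.2]
finger_gap: 0.2
```

```bash
python3 place.py w5 .455 .194 -20 .0
```

```text
case tilt deg [3.2753 1.2344] corners z mm [ 4.4594  0.6382 -0.6382 -4.4594]
target TCP [0.4626 0.1962 0.0653] angle -110.60960205940759
t12.83 p [46.8275 19.9736  8.3254] A-110.5 F [-0.3092 -0.7767 -6.2139] T [0.0464 0.039  0.0136] gap0.200 n 1
tilt: z dir deg [ 3.8874 -2.9198] in tool xy [-1.3755  4.6632] q [ 0.3187  0.4064  1.8961 -0.0979  0.7928  2.314 ]
0 [0.5 0.6 1.8] 0.001
```

Emit:
arm_command(targets=[{"translation": [0.4,0.5,1],"twist": 0},{"translation": [0.1,0,0.6],"twist": 0},{"translation": [0,0,0.3],"twist": 0}])

```text
time_s: 13.08
tcp_pos: [0.4616, 0.1962, 0.0617]
tcp_rot: [-0.57, 0.821, -0.039, 0.011]
wrist_force: [-14.7, 4.3, 36.4]
finger_gap: 0.198
```

```bash
python3 place.py w5 .455 .194 -20 .0
```

```text
case tilt deg [3.5659 1.3154] corners z mm [ 4.842   0.7261 -0.7261 -4.842 ]
target TCP [0.4629 0.1963 0.0656] angle -110.60960205940759
t13.08 p [46.159  19.6242  6.167 ] A-110.5 F [-14.6714   4.2611  36.3742] T [ 0.8052  1.3316 -0.0225] gap0.198 n 1
tilt: z dir deg [ 3.6004 -2.998 ] in tool xy [-1.5543  4.4199] q [ 0.316   0.4365  1.9251 -0.103   0.739   2.3177]
0 [-0.  -0.1 -0.4] 0.002
```

Emit:
arm_command(targets=[{"translation": [0,0,-0.2],"twist": 0},{"translation": [0,0,0],"twist": 0},{"translation": [0,0,0],"twist": 0},{"translation": [0,0,0],"twist": 0}], fingers=1)

```text
time_s: 13.42
tcp_pos: [0.4654, 0.1975, 0.0663]
tcp_rot: [-0.57, 0.82, -0.041, 0.014]
wrist_force: [-0.1, 0.3, -0.2]
finger_gap: 0.761
```

```bash
python3 plan.py .4626 .1962 .19 -110.5; python3 w.py w6
```

```text
t13.42 p [46.5432 19.7527  6.6309] A-110.5 F [-0.0635  0.2533 -0.2096] T [ 0.0208  0.0271 -0.0198] gap0.761 n 4
tilt: z dir deg [ 3.9783 -2.887 ] in tool xy [-1.3179  4.7355] q [ 0.3162  0.4303  1.9185 -0.1027  0.7449  2.3172]
0 [ 0.1 -0.2 -3.1] 0.0
1 [ 0.1 -0.2 -3.1] 0.0
2 [ 0.1 -0.2 -3.1] 0.0
3 [ 0.1 -0.2 -3.1] 0.0
[0.4654 0.1975 0.0663] 13.4167
```

View pics/w6.png

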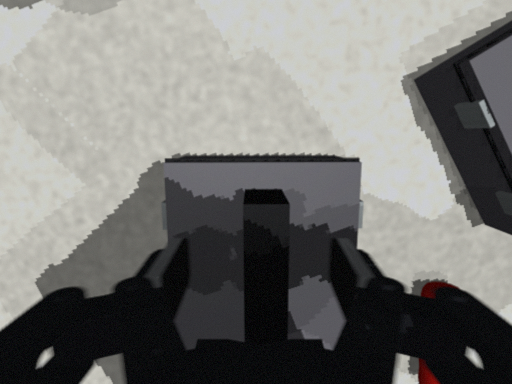

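The left case is released and stands square, handle at (265,265). On to the middle case.

Emit:
arm_command(targets=[{"translation": [0,-0.2,-3],"twist": 0},{"translation": [0,-0.2,-4],"twist": 0},{"translation": [0,-0.2,-4],"twist": 0},{"translation": [0,-0.2,-4],"twist": 0}])

```text
time_s: 13.8
tcp_pos: [0.4585, 0.2005, 0.2143]
tcp_rot: [-0.57, 0.821, -0.038, 0.007]
wrist_force: [1.4, -0.2, -0.5]
finger_gap: 1.0
```

```bash
python3 plan.py .471 .022 .23 -79
```

```text
t13.80 p [45.8536 20.0487 21.4342] A-110.5 F [ 1.3535 -0.2485 -0.4698] T [ 0.0191 -0.025   0.0063] gap1.000 n 5
tilt: z dir deg [ 3.1302 -3.1589] in tool xy [-1.8665  4.0364] q [ 0.3263  0.2208  1.7631 -0.0774  1.1247  2.2862]
0 [ 3.3 -1.5 -0.1] -0.11
1 [ 3.4 -1.1 -0.1] -0.11
2 [ 3.5 -0.7 -0.1] -0.11
3 [ 3.6 -0.4 -0.1] -0.11
4 [ 3.6  0.  -0.1] -0.11
```

Emit:
arm_command(targets=[{"translation": [3.3,-1.5,0],"twist": -0.11},{"translation": [3.4,-1.1,0],"twist": -0.11},{"translation": [3.5,-0.7,0],"twist": -0.11},{"translation": [3.6,-0.4,0],"twist": -0.11},{"translation": [2.8,0,0],"twist": -0.11},{"translation": [0,0,0],"twist": 0}])

```text
time_s: 14.3
tcp_pos: [0.4817, 0.0342, 0.2397]
tcp_rot: [0.775, -0.63, 0.05, -0.008]
wrist_force: [-0.3, 0.6, -0.4]
finger_gap: 1.003
```

```bash
python3 plan.py .471 .022 .22 -79; python3 -c "from plant import eyes;eyes.read_camera('wrist')"; python3 w.py w7
```

```text
t14.30 p [48.1697  3.4161 23.9667] A-78.4 F [-0.2675  0.6275 -0.3709] T [ 0.0163 -0.0162  0.0201] gap1.003 n 1
tilt: z dir deg [ 5.027  -2.8476] in tool xy [-3.811   4.3423] q [-0.0362  0.1365  1.8044 -0.0519  1.1115  1.3506]
0 [0.8 1.4 1.9] 0.01
[0.4815 0.0358 0.2395] 14.35
```

View pics/w7.png

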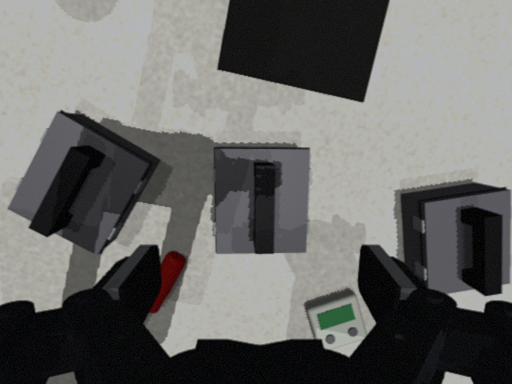

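The middle case is at centre: lid (214,148) to (307,252), handle top (254,163) to (274,252). The left case still stands in its place, and the right case is at (465,240).

```bash
python3 - <<'E'
from wp import *
st=load("w7")
for P in (plane("wrist",[(254,164),(275,164),(274,253),(254,253)],.09,st),plane("wrist",[(214,148),(308,148),(307,251),(215,253)],.054,st)):
  d=P[0]+P[1]-P[2]-P[3];print(P.mean(0),np.degrees(np.arctan2(d[1],d[0])),np.linalg.norm(d)/2)
z=R.from_quat(st["tcp_rot"]).as_matrix()[:,2];print(z, .019*z)
E
python3 plan.py .472 .0215 .10 -78.5
```

```text
[0.4687 0.0176 0.09  ] 11.061302960536645 0.08457504447911492
[0.4687 0.0176 0.054 ] 11.272166639502705 0.10969566104552265
[ 0.0874 -0.0483 -0.995 ] [ 0.0017 -0.0009 -0.0189]
t14.40 p [48.0995  3.7336 23.908 ] A-78.9 F [-1.0687  1.1477 -0.0385] T [ 0.0193 -0.0098 -0.0203] gap1.001 n 4
tilt: z dir deg [ 4.95   -2.7031] in tool xy [-3.6145  4.3295] q [-0.0312  0.1371  1.805  -0.0496  1.1119  1.3638]
0 [0.1 0.6 3.5] -0.002
1 [0.1 0.6 3.5] -0.002
2 [0.1 0.6 3.5] -0.002
3 [0.1 0.6 3.5] -0.002
```

Emit:
arm_command(targets=[{"translation": [0.5,0.5,3.3],"twist": 0},{"translation": [0.4,0.5,3.3],"twist": 0},{"translation": [0.3,0.4,2.5],"twist": 0},{"translation": [0,0,0.3],"twist": 0}])

```text
time_s: 14.73
tcp_pos: [0.4819, 0.0222, 0.146]
tcp_rot: [0.769, -0.637, 0.052, -0.014]
wrist_force: [-0.6, -1.5, -0.6]
finger_gap: 0.998
```

```bash
python3 -c "from plant import eyes;eyes.read_camera('wrist')"; python3 w.py w8;python3 plan.py .4705 .018 .062 -79
```

```text
[0.4827 0.0225 0.1471] 14.7833
t14.83 p [48.4055  2.2362 14.8759] A-79.4 F [0.3526 0.6883 0.5564] T [-0.0036  0.0501  0.0231] gap1.000 n 3
tilt: z dir deg [ 5.7865 -2.5718] in tool xy [-3.6114  5.2015] q [-0.067   0.2492  1.9288 -0.0502  0.8602  1.3459]
0 [-0.1  0.7  2.8] -0.002
1 [-0.1  0.7  2.8] -0.002
2 [-0.1  0.7  2.8] -0.002
```

View pics/w8.png

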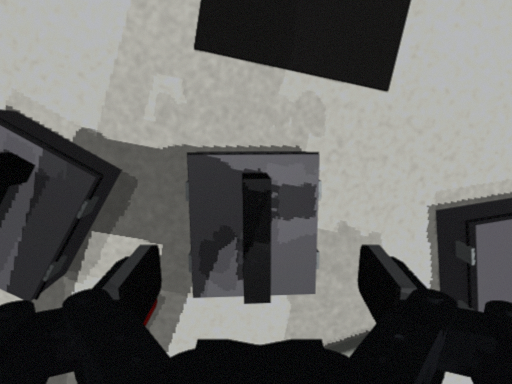

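```bash
python3 - <<'E'
from wp import *
st=load("w8")
for P in (plane("wrist",[(243,174),(271,174),(271,302),(244,303)],.09,st),plane("wrist",[(188,153),(319,152),(315,294),(193,297)],.054,st)):
  d=P[0]+P[1]-P[2]-P[3];print(P.mean(0),np.degrees(np.arctan2(d[1],d[0])),np.linalg.norm(d)/2)
E
python3 plan.py .4705 .0205 .064 -78
```

```text
[0.4699 0.0167 0.09  ] 10.787114142175646 0.08656553852624098
[0.469  0.0166 0.054 ] 10.65002070482449 0.11146090943823149
t14.83 p [48.4055  2.2362 14.8759] A-79.4 F [0.3526 0.6883 0.5564] T [-0.0036  0.0501  0.0231] gap1.000 n 3
tilt: z dir deg [ 5.7865 -2.5718] in tool xy [-3.6114  5.2015] q [-0.067   0.2492  1.9288 -0.0502  0.8602  1.3459]
0 [-0.2  0.7  2.8] -0.008
1 [-0.2  0.7  2.8] -0.008
2 [-0.2  0.7  2.8] -0.008
```

Emit:
arm_command(targets=[{"translation": [0.2,0.9,3.1],"twist": 0},{"translation": [0.1,0.8,2.8],"twist": 0},{"translation": [0,0.4,1.2],"twist": 0},{"translation": [0,0,0.2],"twist": 0}])

```text
time_s: 15.17
tcp_pos: [0.4808, 0.0153, 0.08]
tcp_rot: [0.769, -0.636, 0.06, -0.02]
wrist_force: [-0.2, -0.2, -0.7]
finger_gap: 1.004
```

```bash
python3 plan.py .471 .016 .063 -79.2
```

```text
t15.17 p [48.0785  1.532   8.003 ] A-79.4 F [-0.2423 -0.1959 -0.6967] T [-0.0298  0.0969  0.0074] gap1.004 n 1
tilt: z dir deg [ 6.7566 -2.5546] in tool xy [-3.7777  6.1568] q [-0.085   0.3544  2.0193 -0.0571  0.647   1.3404]
0 [-0.4  1.1  1.6] -0.003
```

Emit:
arm_command(targets=[{"translation": [-0.2,1.1,1.3],"twist": 0},{"translation": [-0.1,0.3,0.5],"twist": 0}])

```text
time_s: 15.33
tcp_pos: [0.4731, 0.0159, 0.0633]
tcp_rot: [0.769, -0.636, 0.062, -0.023]
wrist_force: [-0.5, 1.0, -0.3]
finger_gap: 1.0
```

```bash
python3 plan.py .471 .016 .063 -79.2
```

```text
t15.33 p [47.3085  1.5878  6.3267] A-79.4 F [-0.5149  1.0001 -0.3022] T [-0.0097  0.0986 -0.0122] gap1.000 n 1
tilt: z dir deg [ 7.1511 -2.5613] in tool xy [-3.8584  6.5431] q [-0.0856  0.3768  2.0552 -0.0617  0.5818  1.3457]
0 [-0.1  0.2 -0. ] -0.004
```

Closing.

Emit:
arm_command(targets=[{"translation": [0,0.2,0.1],"twist": 0},{"translation": [0,0.1,0.1],"twist": 0},{"translation": [0,0.1,0.1],"twist": 0},{"translation": [0,0.1,0.1],"twist": 0},{"translation": [0,0.1,0.1],"twist": 0},{"translation": [0,0,0],"twist": 0},{"translation": [0,0,0],"twist": 0}], fingers=-1)

```text
time_s: 15.92
tcp_pos: [0.4738, 0.0159, 0.0628]
tcp_rot: [0.769, -0.636, 0.067, -0.026]
wrist_force: [0.1, 1.2, -3.2]
finger_gap: 0.2
```

```bash
python3 plan.py .471 .016 .17 -79.2; python3 w.py w9
```

```text
t15.92 p [47.3845  1.5886  6.279 ] A-79.4 F [ 0.0563  1.2026 -3.1541] T [ 0.3783  0.1105 -0.006 ] gap0.200 n 3
tilt: z dir deg [ 7.7587 -2.554 ] in tool xy [-3.9656  7.1411] q [-0.0864  0.3757  2.0628 -0.0612  0.5647  1.3449]
0 [ 0.2 -0.4 -3.6] -0.001
1 [ 0.2 -0.4 -3.6] -0.001
2 [ 0.2 -0.4 -3.6] -0.001
[0.4738 0.0159 0.0628] 15.9167
```

View pics/w9.png

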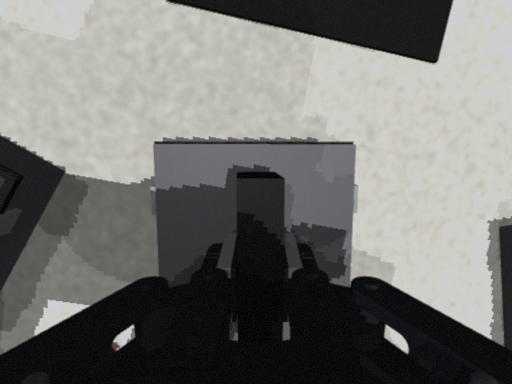

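The middle case is gripped, gap 0.20, bar between the pads. Lifting.

Emit:
arm_command(targets=[{"translation": [0.1,-0.3,-2],"twist": 0},{"translation": [0.2,-0.5,-3],"twist": 0},{"translation": [0.2,-0.5,-3],"twist": 0},{"translation": [0.2,-0.5,-3],"twist": 0},{"translation": [0,0,-1],"twist": 0}])

```text
time_s: 16.38
tcp_pos: [0.4697, 0.0177, 0.1825]
tcp_rot: [0.769, -0.636, 0.059, -0.02]
wrist_force: [1.3, 0.1, -5.1]
finger_gap: 0.196
```

```bash
python3 avg.py; python3 plan.py .465 .016 .18 -79.4
```

```text
t16.73 p [46.6141  1.7985 17.7296] F [-0.3092  0.4248  5.4148] T [-0.1247 -0.0592  0.0059] sd [0.0503 0.038  0.0171] E456 [-0.2301 -0.7483 -0.0083] tilt [-3.5704  5.6   ] A-79.4 gap 0.200
t16.78 p [46.6349  1.7976 17.7423] A-79.4 F [ 0.2595 -0.4885 -5.6306] T [ 0.0882  0.1397 -0.0585] gap0.200 n 1
tilt: z dir deg [ 6.1853 -2.457 ] in tool xy [-3.5734  5.6147] q [-0.0824  0.1789  1.9353 -0.0427  0.9164  1.3239]
0 [ 0.2  0.1 -0.3] 0.001
```

Emit:
arm_command(targets=[{"translation": [4,0,-0.2],"twist": 0},{"translation": [4,0,-0.2],"twist": 0},{"translation": [-4,0,-0.2],"twist": 0},{"translation": [-4,0,-0.2],"twist": 0},{"translation": [-4,0,-0.2],"twist": 0},{"translation": [-4,0,-0.2],"twist": 0},{"translation": [4,0,-0.2],"twist": 0},{"translation": [4,0,-0.2],"twist": 0},{"translation": [0,0,0],"twist": 0}])

```text
time_s: 17.53
tcp_pos: [0.463, 0.0239, 0.1845]
tcp_rot: [0.772, -0.633, 0.05, -0.016]
wrist_force: [0.6, -10.0, -2.7]
finger_gap: 0.196
```

```bash
python3 avg.py
```

```text
t17.88 p [46.1457  2.3795 18.426 ] F [0.8314 0.8764 5.4898] T [-0.1575  0.126   0.0051] sd [0.0658 0.7461 0.0579] E456 [-0.1223 -0.8187 -0.2223] tilt [-3.1372  4.9541] A-79.3 gap 0.194
```

Emit:
arm_command(targets=[{"translation": [4,0,-0.2],"twist": 0},{"translation": [4,0,-0.2],"twist": 0},{"translation": [-4,0,-0.2],"twist": 0},{"translation": [-4,0,-0.2],"twist": 0},{"translation": [0,0,0],"twist": 0}])

```text
time_s: 18.35
tcp_pos: [0.4644, 0.0048, 0.1931]
tcp_rot: [0.758, -0.65, 0.052, -0.016]
wrist_force: [-0.2, 1.6, -4.4]
finger_gap: 0.196
```

```bash
python3 avg.py
```

```text
t18.70 p [46.5743  0.4307 19.3301] F [-0.2118  0.3256  4.9927] T [-0.1727 -0.0237 -0.0118] sd [0.0388 0.0345 0.0197] E456 [-0.1238 -0.909   0.2141] tilt [-3.4821  5.2377] A-81.0 gap 0.199
```

Emit:
arm_command(targets=[{"translation": [-4,0,0],"twist": 0},{"translation": [-4,0,0],"twist": 0},{"translation": [4,0,0],"twist": 0},{"translation": [4,0,0],"twist": 0},{"translation": [0,0,0],"twist": 0},{"translation": [0,0,0],"twist": 0},{"translation": [0,0,0],"twist": 0}])

```text
time_s: 19.33
tcp_pos: [0.4679, 0.0269, 0.1938]
tcp_rot: [0.773, -0.632, 0.053, -0.019]
wrist_force: [0.5, -0.5, -5.6]
finger_gap: 0.193
```

```bash
python3 avg.py;python3 place.py w9 .469 .0168 10.8 .01
```

```text
t19.68 p [46.7498  2.6597 19.3696] F [-0.1863  0.358   5.3025] T [-0.175  -0.139   0.0147] sd [0.0274 0.0296 0.0279] E456 [-0.2493 -0.9653 -0.0171] tilt [-3.3434  5.5117] A-78.7 gap 0.196
case tilt deg [ 1.7291 -0.3095] corners z mm [ 1.0522  2.0994 -2.0994 -1.0522]
target TCP [0.4757 0.0155 0.0747] angle -79.42533105663821
t19.73 p [46.752   2.6621 19.3695] A-78.7 F [ 0.6108  0.7599 -5.0539] T [ 0.0433  0.1215 -0.0037] gap0.196 n 3
tilt: z dir deg [ 6.0667 -2.1857] in tool xy [-3.3467  5.5119] q [-0.0658  0.1597  1.9094 -0.0379  0.9644  1.325 ]
0 [0.2 0.2 4. ] 0.004
1 [0.2 0.2 4. ] 0.004
2 [0.2 0.2 4. ] 0.004
```

After a + throw the moment about tool y is −0.139 N·m, and after a − throw it's −0.024. Joint-4 effort agrees (−0.249 vs −0.124), and the left case showed no such change. The middle case rattles. I'll set it back.

Emit:
arm_command(targets=[{"translation": [0.3,0.1,2.5],"twist": 0.005},{"translation": [0.3,0.2,3.3],"twist": 0.005},{"translation": [0.2,0.2,3],"twist": 0},{"translation": [0,0.2,1.8],"twist": 0},{"translation": [0,0,0],"twist": 0}])

```text
time_s: 20.15
tcp_pos: [0.4794, 0.0119, 0.0884]
tcp_rot: [0.769, -0.636, 0.058, -0.023]
wrist_force: [-0.8, -0.6, -5.9]
finger_gap: 0.198
```

```bash
python3 place.py w9 .469 .0168 10.8 .0
```

```text
case tilt deg [ 1.0149 -0.3273] corners z mm [ 0.4708  1.3264 -1.3264 -0.4708]
target TCP [0.475  0.0155 0.064 ] angle -79.42533105663821
t20.15 p [47.9412  1.1948  8.8421] A-79.4 F [-0.8124 -0.5978 -5.9323] T [-0.0288  0.2767  0.0081] gap0.198 n 1
tilt: z dir deg [ 6.7502 -2.2376] in tool xy [-3.4591  6.2135] q [-0.0978  0.3369  2.0152 -0.0442  0.6685  1.3181]
0 [-0.6  0.6  2.4] 0.0
```

Emit:
arm_command(targets=[{"translation": [-0.5,0.6,1.2],"twist": 0},{"translation": [0,0.1,0.7],"twist": 0},{"translation": [0,0.1,0.2],"twist": 0}])

```text
time_s: 20.4
tcp_pos: [0.4747, 0.0136, 0.0673]
tcp_rot: [0.769, -0.636, 0.059, -0.022]
wrist_force: [-5.0, -6.6, 18.5]
finger_gap: 0.198
```

```bash
python3 place.py w9 .469 .0168 10.8 .0
```

```text
case tilt deg [ 0.9592 -0.265 ] corners z mm [ 0.4893  1.2251 -1.2251 -0.4893]
target TCP [0.4749 0.0156 0.0639] angle -79.42533105663821
t20.40 p [47.4665  1.3601  6.7268] A-79.4 F [-5.0455 -6.6179 18.4648] T [-0.6984  0.2118 -0.1539] gap0.198 n 1
tilt: z dir deg [ 6.805  -2.3009] in tool xy [-3.5304  6.2561] q [-0.0941  0.3718  2.0442 -0.0508  0.6039  1.329 ]
0 [-0.2 -0.   0.3] -0.0
```

Emit:
arm_command(targets=[{"translation": [-0.2,0,-0.1],"twist": 0},{"translation": [0,0,0.1],"twist": 0}])

```text
time_s: 20.57
tcp_pos: [0.4766, 0.015, 0.0692]
tcp_rot: [0.769, -0.636, 0.06, -0.023]
wrist_force: [0.1, -0.4, -5.3]
finger_gap: 0.197
```

Emit:
arm_command(targets=[{"translation": [0,0,0],"twist": 0},{"translation": [0,0.1,0],"twist": 0},{"translation": [0,0.1,0],"twist": 0},{"translation": [0,0.1,0],"twist": 0}], fingers=1)

```text
time_s: 20.9
tcp_pos: [0.4792, 0.014, 0.0729]
tcp_rot: [0.768, -0.636, 0.065, -0.027]
wrist_force: [-0.6, 0.3, -0.2]
finger_gap: 0.757
```

```bash
python3 plan.py .471 .018 .2 -79; python3 w.py w10
```

```text
t20.90 p [47.923   1.4031  7.2857] A-79.5 F [-0.6278  0.3252 -0.2099] T [ 0.0153  0.1222 -0.0134] gap0.757 n 4
tilt: z dir deg [ 7.6644 -2.3924] in tool xy [-3.7828  7.0822] q [-0.092   0.3614  2.0421 -0.0518  0.6012  1.3315]
0 [ 0.1 -0.2 -3.2] -0.002
1 [ 0.1 -0.2 -3.2] -0.002
2 [ 0.1 -0.2 -3.2] -0.002
3 [ 0.1 -0.2 -3.2] -0.002
[0.4792 0.014  0.0729] 20.9
```

View pics/w10.png

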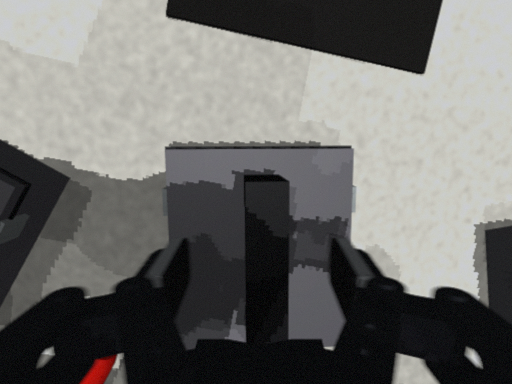

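The middle case stands upright with its handle at (267,255). On to the right case.

Emit:
arm_command(targets=[{"translation": [0,-0.3,-3],"twist": 0},{"translation": [0.2,-0.3,-4],"twist": 0},{"translation": [0.2,-0.3,-4],"twist": 0},{"translation": [0.2,-0.3,-4],"twist": 0}])

```text
time_s: 21.28
tcp_pos: [0.4652, 0.0172, 0.2201]
tcp_rot: [0.769, -0.637, 0.056, -0.021]
wrist_force: [1.0, -0.3, -1.7]
finger_gap: 1.003
```

```bash
python3 plan.py .466 -.205 .21 -72
```

```text
t21.28 p [46.5162  1.7224 22.0052] A-79.4 F [ 1.0226 -0.2785 -1.6968] T [-0.0033  0.0261 -0.0379] gap1.003 n 6
tilt: z dir deg [ 6.509  -2.2659] in tool xy [-3.4415  5.9714] q [-0.0878  0.1173  1.8852 -0.0345  1.0223  1.3115]
0 [3.6 0.7 0.3] -0.022
1 [3.6 0.8 0.3] -0.022
2 [3.6 0.9 0.3] -0.022
3 [3.6 0.9 0.3] -0.022
4 [3.6 1.  0.3] -0.022
5 [3.5 1.1 0.3] -0.022
```

Emit:
arm_command(targets=[{"translation": [3.6,0.7,0.3],"twist": -0.02},{"translation": [3.6,0.8,0.3],"twist": -0.02},{"translation": [3.6,0.9,0.3],"twist": -0.02},{"translation": [3.6,1,0.4],"twist": -0.02},{"translation": [3.6,1,0.5],"twist": -0.02},{"translation": [2.5,1,1],"twist": -0.02},{"translation": [0,0.2,0.3],"twist": 0}])

```text
time_s: 21.87
tcp_pos: [0.4732, -0.2046, 0.2132]
tcp_rot: [0.81, -0.581, 0.073, -0.023]
wrist_force: [0.0, -0.6, 0.3]
finger_gap: 0.999
```

```bash
python3 -c "from plant import eyes;eyes.read_camera('wrist');eyes.read_camera('wrist')"; python3 w.py w11; python3 plan.py .466 -.214 .16 -72
```

```text
[ 0.4721 -0.2007  0.2128] 21.9667
t22.02 p [ 47.2108 -19.9424  21.2953] A-71.6 F [ 0.3973 -0.1419 -0.4258] T [ 0.0584  0.0505 -0.0299] gap0.999 n 2
tilt: z dir deg [ 8.2341 -2.4674] in tool xy [-4.9738  7.0107] q [-0.5643  0.177   1.8351  0.0486  0.985   0.6567]
0 [0.4 0.8 2.6] 0.003
1 [0.4 0.8 2.6] 0.003
```

View pics/w11.png

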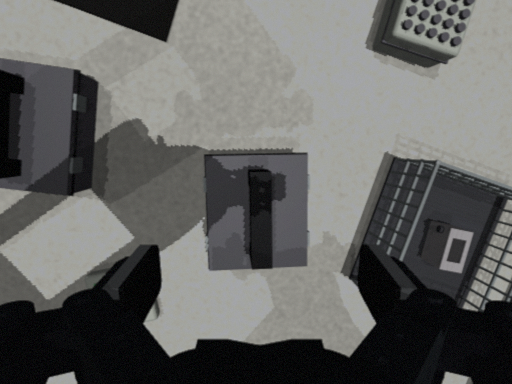

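The right case is at the centre, bar (248,170) to (272,268), lid (205,154) to (307,270). The holder is visible in the basket at (455,250).

```bash
python3 - <<'E'
from wp import *
st=load("w11")
for P in (plane("wrist",[(248,171),(271,171),(272,267),(251,268)],.09,st),plane("wrist",[(205,154),(307,154),(307,266),(209,270)],.054,st)):
  d=P[0]+P[1]-P[2]-P[3];print(P.mean(0),np.degrees(np.arctan2(d[1],d[0])),np.linalg.norm(d)/2)
z=R.from_quat(st["tcp_rot"]).as_matrix()[:,2];print(.019*z)
E
python3 plan.py .469 -.213 .07 -72
```

```text
[ 0.4637 -0.217   0.09  ] 19.515640742765388 0.08335974713108078
[ 0.4635 -0.2177  0.054 ] 19.240500273643374 0.1105986145475253
[ 0.0027 -0.0008 -0.0188]
t22.02 p [ 47.2108 -19.9424  21.2953] A-71.6 F [ 0.3973 -0.1419 -0.4258] T [ 0.0584  0.0505 -0.0299] gap0.999 n 4
tilt: z dir deg [ 8.2341 -2.4674] in tool xy [-4.9738  7.0107] q [-0.5643  0.177   1.8351  0.0486  0.985   0.6567]
0 [-0.   0.6  3.5] 0.002
1 [-0.   0.6  3.5] 0.002
2 [-0.   0.6  3.5] 0.002
3 [-0.   0.6  3.5] 0.002
```

```bash
python3 plan.py .4667 -.2173 .08 -70.6
```

```text
t22.02 p [ 47.2108 -19.9424  21.2953] A-71.6 F [ 0.3973 -0.1419 -0.4258] T [ 0.0584  0.0505 -0.0299] gap0.999 n 4
tilt: z dir deg [ 8.2341 -2.4674] in tool xy [-4.9738  7.0107] q [-0.5643  0.177   1.8351  0.0486  0.985   0.6567]
0 [0.1 0.7 3.3] -0.005
1 [0.1 0.7 3.3] -0.005
2 [0.1 0.7 3.3] -0.005
3 [0.1 0.7 3.3] -0.005
```

Emit:
arm_command(targets=[{"translation": [0.3,0.8,3.3],"twist": -0.01},{"translation": [0.1,0.8,3.3],"twist": -0.01},{"translation": [0,0.8,3.3],"twist": 0},{"translation": [0,0.8,2.5],"twist": 0},{"translation": [0,0.2,0.3],"twist": 0}])

```text
time_s: 22.43
tcp_pos: [0.4651, -0.2149, 0.0855]
tcp_rot: [0.818, -0.57, 0.077, -0.026]
wrist_force: [-0.8, 0.7, -0.3]
finger_gap: 1.002
```

```bash
python3 plan.py .4667 -.2173 .063 -70.6
```

```text
t22.43 p [ 46.5136 -21.4934   8.5453] A-70.1 F [-0.763   0.6833 -0.2878] T [ 0.0553  0.0763 -0.0024] gap1.002 n 1
tilt: z dir deg [ 8.8751 -2.6207] in tool xy [-5.5304  7.4196] q [-0.6049  0.3641  1.9849  0.0846  0.6401  0.5485]
0 [0.1 0.2 2.3] 0.009
```

Emit:
arm_command(targets=[{"translation": [0.2,0.3,1.6],"twist": 0.01},{"translation": [0,0.1,0.8],"twist": 0}])

```text
time_s: 22.6
tcp_pos: [0.4659, -0.2162, 0.0618]
tcp_rot: [0.815, -0.573, 0.076, -0.027]
wrist_force: [-0.2, 0.3, -0.3]
finger_gap: 1.0
```

```bash
python3 plan.py .4667 -.2173 .063 -70.6; python3 w.py w12
```

```text
t22.60 p [ 46.5934 -21.6184   6.179 ] A-70.6 F [-0.1738  0.2592 -0.334 ] T [ 0.0702  0.0992 -0.0555] gap1.000 n 1
tilt: z dir deg [ 8.8469 -2.5102] in tool xy [-5.3574  7.4744] q [-0.6072  0.4091  2.0005  0.095   0.5815  0.5426]
0 [ 0.1 -0.  -0.1] 0.001
[ 0.4659 -0.2162  0.0618] 22.6
```

View pics/w12.png

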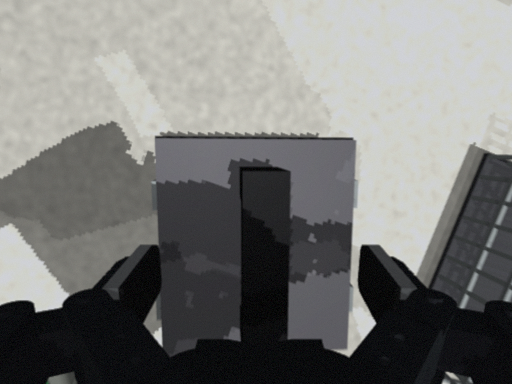

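The handle at (265,260) is between the open fingers. Closing.

Emit:
arm_command(targets=[{"translation": [0,0.1,0],"twist": 0},{"translation": [0,0.1,0.1],"twist": 0},{"translation": [0,0.1,0.1],"twist": 0},{"translation": [0,0.1,0.1],"twist": 0},{"translation": [0,0.1,0],"twist": 0},{"translation": [0,0,0],"twist": 0},{"translation": [0,0,0],"twist": 0}], fingers=-1)

```text
time_s: 23.23
tcp_pos: [0.4649, -0.217, 0.0635]
tcp_rot: [0.816, -0.572, 0.079, -0.027]
wrist_force: [-0.0, 2.9, -0.1]
finger_gap: 0.202
```

```bash
python3 plan.py .4667 -.2173 .18 -70.6; python3 w.py w13
```

```text
t23.23 p [ 46.4874 -21.6966   6.3455] A-70.4 F [-0.0077  2.8574 -0.0527] T [0.8617 0.225  0.0809] gap0.202 n 3
tilt: z dir deg [ 9.2079 -2.6312] in tool xy [-5.62   7.754] q [-0.6116  0.4037  2.0061  0.1007  0.5753  0.5302]
0 [ 0.4 -0.6 -3.8] 0.001
1 [ 0.4 -0.6 -3.8] 0.001
2 [ 0.4 -0.6 -3.8] 0.001
[ 0.4649 -0.217   0.0635] 23.2333
```

Emit:
arm_command(targets=[{"translation": [0.2,-0.3,-2],"twist": 0},{"translation": [0.3,-0.5,-3],"twist": 0},{"translation": [0.3,-0.5,-3],"twist": 0},{"translation": [0.3,-0.5,-3],"twist": 0},{"translation": [0.1,0,-1.5],"twist": 0},{"translation": [0,0,0],"twist": 0}])

```text
time_s: 23.78
tcp_pos: [0.4596, -0.2133, 0.1895]
tcp_rot: [0.817, -0.572, 0.071, -0.026]
wrist_force: [0.3, -1.3, -5.6]
finger_gap: 0.206
```

```bash
python3 avg.py
```

```text
t24.13 p [ 45.7701 -21.1801  18.5218] F [-0.3527  0.7413  5.6237] T [-0.1527 -0.1088 -0.0042] sd [0.052  0.0294 0.0264] E456 [ 0.3683 -0.9903  0.0036] tilt [-4.5236  6.8829] A-70.3 gap 0.200
```

Emit:
arm_command(targets=[{"translation": [4,0,-0.2],"twist": 0},{"translation": [4,0,-0.2],"twist": 0},{"translation": [-4,0,-0.2],"twist": 0},{"translation": [-4,0,-0.2],"twist": 0},{"translation": [-4,0,-0.2],"twist": 0},{"translation": [-4,0,-0.2],"twist": 0},{"translation": [4,0,-0.2],"twist": 0},{"translation": [4,0,-0.2],"twist": 0},{"translation": [0,0,0],"twist": 0},{"translation": [0,0,0],"twist": 0}])

```text
time_s: 25.02
tcp_pos: [0.4429, -0.1963, 0.1818]
tcp_rot: [0.821, -0.569, 0.047, -0.027]
wrist_force: [-1.3, 1.0, -5.4]
finger_gap: 0.196
```

```bash
python3 -c "from plant import eyes;eyes.read_camera('wrist');eyes.read_camera('wrist')"; python3 avg.py
```

```text
t25.47 p [ 44.3322 -19.6661  18.2909] F [-0.447   0.377   5.2403] T [-0.1185 -0.0856  0.0116] sd [0.0179 0.0435 0.0295] E456 [ 0.3711 -0.8081 -0.0082] tilt [-2.7809  5.6671] A-69.6 gap 0.198
```

Emit:
arm_command(targets=[{"translation": [4,0,-0.2],"twist": 0},{"translation": [4,0,-0.2],"twist": 0},{"translation": [-4,0,-0.2],"twist": 0},{"translation": [-4,0,-0.2],"twist": 0},{"translation": [0,0,0],"twist": 0},{"translation": [0,0,0],"twist": 0}])

```text
time_s: 26.02
tcp_pos: [0.4436, -0.2002, 0.1884]
tcp_rot: [0.819, -0.571, 0.047, -0.027]
wrist_force: [1.7, -0.6, -5.1]
finger_gap: 0.196
```

```bash
cd .;python3 -c "from plant import eyes;eyes.read_camera('wrist');eyes.read_camera('wrist')"; python3 avg.py;python3 place.py w13 .4637 -.217 19.4 .01
```

```text
t26.47 p [ 44.3968 -20.1092  18.8524] F [-0.1818  0.3422  5.2726] T [-0.1307 -0.0894  0.011 ] sd [0.0332 0.0203 0.0207] E456 [ 0.3975 -0.741   0.0041] tilt [-2.6625  5.591 ] A-69.9 gap 0.198
case tilt deg [ 3.0702 -2.0627] corners z mm [-0.349   4.6092 -4.6092  0.349 ]
target TCP [ 0.4683 -0.2193  0.0779] angle -70.3981245253653
t26.52 p [ 44.3903 -20.1006  18.8483] A-69.9 F [ 0.2581  0.535  -5.1663] T [0.0345 0.1255 0.0265] gap0.198 n 3
tilt: z dir deg [ 6.163  -0.5565] in tool xy [-2.6555  5.5894] q [-0.6085  0.1945  1.8785  0.0647  0.9755  0.575 ]
0 [ 0.7 -0.2  3.8] 0.003
1 [ 0.7 -0.2  3.8] 0.003
2 [ 0.7 -0.2  3.8] 0.003
```

Right case: −0.086 against −0.089, no change, so it's solid and the middle case is the one that rattles. Setting the right case back.

Emit:
arm_command(targets=[{"translation": [0.9,-0.3,2.5],"twist": 0},{"translation": [0.8,-0.3,3.3],"twist": 0.01},{"translation": [0.5,0,3],"twist": 0},{"translation": [0.2,0,1.5],"twist": 0},{"translation": [0,0,0],"twist": 0}])

```text
time_s: 26.93
tcp_pos: [0.4741, -0.2268, 0.0876]
tcp_rot: [0.816, -0.575, 0.052, -0.027]
wrist_force: [0.2, 0.2, -5.8]
finger_gap: 0.199
```

```bash
python3 place.py w13 .4637 -.217 19.4 .0
```

```text
case tilt deg [ 2.552  -1.7671] corners z mm [-0.3497  3.8559 -3.8559  0.3497]
target TCP [ 0.4677 -0.2189  0.0672] angle -70.3981245253653
t26.93 p [ 47.4067 -22.6757   8.7586] A-70.5 F [ 0.2024  0.1614 -5.7614] T [0.0515 0.201  0.0183] gap0.199 n 1
tilt: z dir deg [ 6.6724 -0.9189] in tool xy [-3.1074  5.9757] q [-0.6166  0.3903  1.9152  0.0812  0.7331  0.554 ]
0 [-1.1  0.5  1.9] -0.002
```

Emit:
arm_command(targets=[{"translation": [-0.9,0.4,1],"twist": 0},{"translation": [-0.2,0.1,0.5],"twist": 0},{"translation": [0,0,0.2],"twist": 0}])

```text
time_s: 27.18
tcp_pos: [0.4687, -0.2193, 0.0697]
tcp_rot: [0.816, -0.575, 0.053, -0.027]
wrist_force: [0.7, 0.2, -5.0]
finger_gap: 0.201
```

```bash
python3 place.py w13 .4637 -.217 19.4 .0
```

```text
case tilt deg [ 2.5268 -1.7527] corners z mm [-0.3497  3.8192 -3.8192  0.3497]
target TCP [ 0.4677 -0.2189  0.0671] angle -70.3981245253653
t27.18 p [ 46.8663 -21.9266   6.9742] A-70.6 F [ 0.6527  0.209  -5.0182] T [ 0.0369  0.0943 -0.0256] gap0.201 n 1
tilt: z dir deg [ 6.6969 -0.9371] in tool xy [-3.1294  5.9944] q [-0.6102  0.4117  1.9478  0.0855  0.6783  0.5547]
0 [-0.1  0.1  0.2] -0.003
```

Emit:
arm_command(targets=[{"translation": [-0.1,0.1,0.4],"twist": 0},{"translation": [0,0,0.2],"twist": 0}])

```text
time_s: 27.35
tcp_pos: [0.4694, -0.2215, 0.0668]
tcp_rot: [0.816, -0.574, 0.055, -0.026]
wrist_force: [-8.5, 0.2, 15.1]
finger_gap: 0.2
```

Emit:
arm_command(targets=[{"translation": [0,0,0],"twist": 0},{"translation": [0,0.1,0],"twist": 0},{"translation": [0,0.1,0],"twist": 0},{"translation": [0,0.1,0],"twist": 0}], fingers=1)

```text
time_s: 27.68
tcp_pos: [0.4716, -0.2265, 0.0721]
tcp_rot: [0.816, -0.574, 0.062, -0.026]
wrist_force: [-0.7, 0.3, 0.2]
finger_gap: 0.756
```

```bash
python3 plan.py .466 -.215 .2 -70; python3 w.py w14
```

```text
t27.68 p [ 47.163  -22.6528   7.2115] A-70.5 F [-0.7394  0.3112  0.2001] T [-0.0023  0.0338 -0.0118] gap0.756 n 4
tilt: z dir deg [ 7.4996 -1.6702] in tool xy [-4.1077  6.4932] q [-0.6173  0.408   1.9484  0.0846  0.6628  0.545 ]
0 [-0.1 -0.3 -3.2] -0.002
1 [-0.1 -0.3 -3.2] -0.002
2 [-0.1 -0.3 -3.2] -0.002
3 [-0.1 -0.3 -3.2] -0.002
[ 0.4716 -0.2265  0.0721] 27.6833
```

View pics/w14.png

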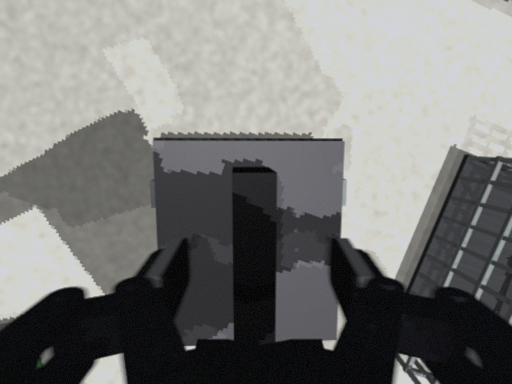

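The right case stands upright with its handle at (255,255). Tool tilt has drifted to about 7.5° forward with some sideways. Before the final grasp I'll loop out and back to remove the sideways part.

Emit:
arm_command(targets=[{"translation": [-0.1,-0.3,-3.5],"twist": 0},{"translation": [0,-0.3,-4],"twist": 0},{"translation": [0,-0.3,-4],"twist": 0},{"translation": [0,-0.5,-4],"twist": 0}])

```text
time_s: 28.07
tcp_pos: [0.4587, -0.2131, 0.2233]
tcp_rot: [0.816, -0.575, 0.052, -0.026]
wrist_force: [0.7, -0.1, -0.6]
finger_gap: 1.001
```

```bash
python3 plan.py .70 -.38 .24 -70
```

```text
t28.07 p [ 45.8663 -21.3092  22.3326] A-70.5 F [ 0.7417 -0.145  -0.6382] T [-0.0237  0.0793 -0.0247] gap1.001 n 8
tilt: z dir deg [ 6.5343 -1.0021] in tool xy [-3.1425  5.816 ] q [-0.6096  0.174   1.8042  0.0584  1.0603  0.5921]
0 [ 3.  -2.1  0.2] -0.001
1 [ 3.  -2.1  0.2] -0.001
2 [ 3.  -2.1  0.2] -0.001
3 [ 3.  -2.1  0.2] -0.001
4 [ 3.  -2.1  0.2] -0.001
5 [ 3.  -2.1  0.2] -0.001
6 [ 3.  -2.1  0.2] -0.001
7 [ 3.  -2.1  0.2] -0.001
```

Emit:
arm_command(targets=[{"translation": [3.2,-2.2,0],"twist": 0},{"translation": [3.2,-2.2,0],"twist": 0},{"translation": [3.2,-2.2,0],"twist": 0},{"translation": [3.2,-2.2,0],"twist": 0},{"translation": [3.2,-2.2,0],"twist": 0},{"translation": [3.2,-2.2,0],"twist": 0},{"translation": [3.2,-2.2,0],"twist": 0}])

```text
time_s: 28.65
tcp_pos: [0.683, -0.373, 0.2731]
tcp_rot: [0.816, -0.573, 0.061, -0.026]
wrist_force: [0.3, -0.7, 0.7]
finger_gap: 1.002
```

```bash
python3 plan.py .75 .1 .24 -79
```

```text
t28.65 p [ 68.3005 -37.3     27.3068] A-70.4 F [ 0.3001 -0.7376  0.6503] T [0.0096 0.0104 0.0417] gap1.002 n 12
tilt: z dir deg [ 7.4882 -1.5596] in tool xy [-4.008   6.5147] q [-0.614   0.5253  1.1403  0.0544  1.3533  0.6021]
0 [-3.5 -1.8  0.2] 0.013
1 [-3.6 -1.8  0.2] 0.013
2 [-3.6 -1.7  0.2] 0.013
3 [-3.6 -1.7  0.2] 0.013
4 [-3.6 -1.7  0.2] 0.013
5 [-3.6 -1.6  0.2] 0.013
6 [-3.7 -1.6  0.2] 0.013
7 [-3.7 -1.5  0.2] 0.013
8 [-3.7 -1.5  0.2] 0.013
9 [-3.7 -1.4  0.2] 0.013
```

Emit:
arm_command(targets=[{"translation": [0,0.4,4],"twist": 0},{"translation": [0,0.4,4],"twist": 0},{"translation": [0,0.4,4],"twist": 0}])

```text
time_s: 28.9
tcp_pos: [0.7077, -0.3949, 0.168]
tcp_rot: [0.815, -0.572, 0.082, -0.027]
wrist_force: [-0.0, 0.1, -0.9]
finger_gap: 1.003
```

```bash
python3 plan.py .75 .1 .24 -79|head -2
```

```text
t28.90 p [ 70.7745 -39.4921  16.8   ] A-70.6 F [-0.0251  0.1446 -0.9013] T [-0.0109  0.014  -0.039 ] gap1.003 n 13
tilt: z dir deg [ 9.4024 -2.8751] in tool xy [-5.8983  7.8664] q [-0.6192  0.6267  1.2206  0.0601  1.1313  0.5838]
```

Emit:
arm_command(targets=[{"translation": [0,-0.4,-4],"twist": 0},{"translation": [0,-0.4,-4],"twist": 0},{"translation": [0,-0.4,-4],"twist": 0}])

```text
time_s: 29.15
tcp_pos: [0.689, -0.3788, 0.2424]
tcp_rot: [0.816, -0.575, 0.048, -0.027]
wrist_force: [0.7, -0.1, -0.2]
finger_gap: 1.003
```

```bash
python3 plan.py .75 .1 .24 -79|head -2
```

```text
t29.15 p [ 68.9036 -37.8789  24.2411] A-70.4 F [ 0.6502 -0.0541 -0.1555] T [-0.0213  0.0531 -0.0123] gap1.003 n 12
tilt: z dir deg [ 6.2398 -0.6673] in tool xy [-2.7313  5.6498] q [-0.6158  0.5711  1.1304  0.0548  1.3445  0.6015]
```

Emit:
arm_command(targets=[{"translation": [0,0.4,4],"twist": 0},{"translation": [0,0.4,4],"twist": 0},{"translation": [0,-0.4,-4],"twist": 0},{"translation": [0,-0.4,-4],"twist": 0}])

```text
time_s: 29.48
tcp_pos: [0.6896, -0.3785, 0.2405]
tcp_rot: [0.817, -0.575, 0.043, -0.027]
wrist_force: [1.5, 0.1, 2.7]
finger_gap: 1.0
```

```bash
python3 plan.py .75 .1 .24 -79|head -2
```

```text
t29.48 p [ 68.9595 -37.8496  24.052 ] A-70.4 F [1.483  0.0752 2.7442] T [-0.0504 -0.0102 -0.0444] gap1.000 n 12
tilt: z dir deg [ 5.8295 -0.3273] in tool xy [-2.2728  5.3782] q [-0.6154  0.5779  1.1219  0.0554  1.3554  0.6021]
```

Emit:
arm_command(targets=[{"translation": [0,-0.4,-4],"twist": 0},{"translation": [0,-0.4,-4],"twist": 0},{"translation": [0,-0.4,-4],"twist": 0}])

```text
time_s: 29.73
tcp_pos: [0.6856, -0.3715, 0.3557]
tcp_rot: [0.817, -0.575, 0.034, -0.027]
wrist_force: [1.9, -0.8, 0.5]
finger_gap: 1.004
```

```bash
python3 plan.py .75 .1 .24 -79|head -2
```

```text
t29.73 p [ 68.5603 -37.1481  35.575 ] A-70.4 F [ 1.9355 -0.7839  0.5308] T [-0.0131  0.0042  0.0503] gap1.004 n 12
tilt: z dir deg [5.     0.2681] in tool xy [-1.4301  4.7986] q [-0.6109  0.5252  0.9453  0.0539  1.6021  0.6202]
```

Emit:
arm_command(targets=[{"translation": [0,0.4,4],"twist": 0},{"translation": [0,0.4,4],"twist": 0},{"translation": [0,-0.3,-4],"twist": 0},{"translation": [0,-0.3,-4],"twist": 0},{"translation": [0,0.3,4],"twist": 0},{"translation": [0,0.3,4],"twist": 0},{"translation": [0,-0.3,-4],"twist": 0},{"translation": [0,-0.3,-4],"twist": 0}])

```text
time_s: 30.4
tcp_pos: [0.6669, -0.3589, 0.3395]
tcp_rot: [0.817, -0.576, 0.013, -0.028]
wrist_force: [1.0, -0.6, 3.5]
finger_gap: 0.997
```

```bash
python3 plan.py .70 .1 .30 -79|head -2
```

```text
t30.40 p [ 66.687  -35.8932  33.9544] A-70.3 F [ 1.0398 -0.5876  3.5408] T [-0.0464 -0.0818 -0.0079] gap0.997 n 12
tilt: z dir deg [3.0357 1.7428] in tool xy [0.6188 3.4453] q [-0.6123  0.5184  0.9919  0.0554  1.6053  0.6177]
```

Vertical pumping removes the tilt: it's now about 3.0/1.7°. I'll sweep back over toward the middle case.

```bash
python3 plan.py .58 .12 .30 -79|grep -v tilt
```

```text
t30.40 p [ 66.687  -35.8932  33.9544] A-70.3 F [ 1.0398 -0.5876  3.5408] T [-0.0464 -0.0818 -0.0079] gap0.997 n 12
0 [-4.  -0.6  0.4] 0.013
1 [-4.  -0.6  0.4] 0.013
2 [-4.  -0.5  0.4] 0.013
3 [-4.  -0.5  0.4] 0.013
4 [-4.  -0.4  0.4] 0.013
5 [-4.  -0.4  0.4] 0.013
6 [-4.  -0.3  0.4] 0.013
7 [-4.  -0.3  0.4] 0.013
8 [-4.  -0.2  0.4] 0.013
9 [-4.  -0.2  0.4] 0.013
```

Emit:
arm_command(targets=[{"translation": [-4,-0.6,0.4],"twist": 0.013},{"translation": [-4,-0.6,0.4],"twist": 0.013},{"translation": [-4,-0.5,0.4],"twist": 0.013},{"translation": [-4,-0.5,0.4],"twist": 0.013},{"translation": [-4,-0.4,0.4],"twist": 0.013},{"translation": [-4,-0.4,0.4],"twist": 0.013},{"translation": [-4,-0.3,0.4],"twist": 0.013},{"translation": [-4,-0.3,0.4],"twist": 0.013},{"translation": [-4,-0.2,0.4],"twist": 0.013},{"translation": [-4,-0.2,0.4],"twist": 0.013}])

```text
time_s: 31.23
tcp_pos: [0.5953, 0.0383, 0.3084]
tcp_rot: [0.772, -0.635, 0.015, -0.029]
wrist_force: [0.1, 0.6, -0.3]
finger_gap: 1.002
```

Emit:
arm_command(targets=[{"translation": [-3.5,0.5,4],"twist": 0.01},{"translation": [-2,0.5,4],"twist": 0.01},{"translation": [0,0,-4],"twist": 0},{"translation": [0,0,-4],"twist": 0}])

```text
time_s: 31.57
tcp_pos: [0.5559, 0.0928, 0.2974]
tcp_rot: [0.768, -0.64, -0.001, -0.018]
wrist_force: [2.4, -0.5, 2.7]
finger_gap: 0.999
```

```bash
python3 plan.py .469 .0168 .22 -79.2
```

```text
t31.57 p [55.592   9.2755 29.7371] A-79.6 F [ 2.4406 -0.5397  2.7469] T [-0.0214 -0.0431  0.035 ] gap0.999 n 4
tilt: z dir deg [1.1825 1.6281] in tool xy [1.3879 1.457 ] q [0.0242 0.239  1.5177 0.0285 1.3637 1.4079]
0 [1.5 2.5 1.8] -0.002
1 [1.5 2.5 1.8] -0.002
2 [1.5 2.5 1.8] -0.002
3 [1.5 2.5 1.8] -0.002
```

Emit:
arm_command(targets=[{"translation": [1.5,2.2,2],"twist": 0},{"translation": [1.7,2.5,2],"twist": 0},{"translation": [1.7,2.5,2],"twist": 0},{"translation": [1,2,2],"twist": 0},{"translation": [0,0.2,0.2],"twist": 0}])

```text
time_s: 31.98
tcp_pos: [0.4753, 0.0219, 0.2142]
tcp_rot: [0.771, -0.637, 0.002, -0.021]
wrist_force: [-1.3, 0.9, -0.5]
finger_gap: 1.003
```

```bash
python3 -c "from plant import eyes;eyes.read_camera('wrist');eyes.read_camera('wrist')"; python3 w.py w15; python3 plan.py .469 .0168 .16 -79
```

```text
[0.4799 0.0228 0.2171] 32.0833
t32.13 p [48.195   2.3024 21.8227] A-79.1 F [0.0218 0.0131 0.7171] T [-0.0744  0.0106 -0.0011] gap0.998 n 2
tilt: z dir deg [2.2855 1.7462] in tool xy [1.2838 2.5739] q [-0.123   0.1814  1.8033  0.039   1.1213  1.2417]
0 [0.2 0.8 2.9] -0.001
1 [0.2 0.8 2.9] -0.001
```

View pics/w15.png

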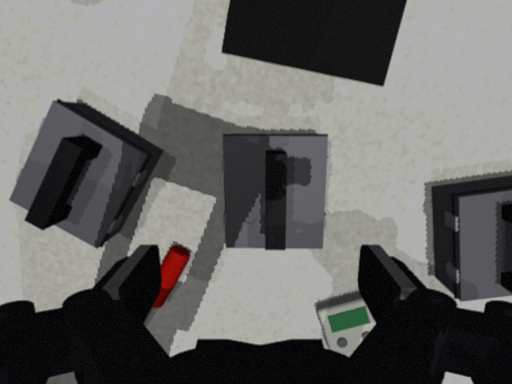

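All three cases stand. The middle handle runs from (265,150) to (286,249), lid (223,135) to (323,248).

```bash
python3 - <<'E'
from wp import *
st=load("w15")
for P in (plane("wrist",[(265,151),(287,151),(286,248),(265,249)],.09,st),plane("wrist",[(223,135),(327,134),(323,247),(226,248)],.054,st)):
  d=P[0]+P[1]-P[2]-P[3];print(P.mean(0),np.degrees(np.arctan2(d[1],d[0])),np.linalg.norm(d)/2)
z=R.from_quat(st["tcp_rot"]).as_matrix()[:,2];print(.019*z)
E
python3 plan.py .469 .0148 .08 -79
```

```text
[0.4746 0.0094 0.09  ] 11.241641944954749 0.08524551358717401
[0.4737 0.0094 0.054 ] 11.240939339276542 0.11057031533637747
[ 0.0007  0.0006 -0.019 ]
t32.13 p [48.195   2.3024 21.8227] A-79.1 F [0.0218 0.0131 0.7171] T [-0.0744  0.0106 -0.0011] gap0.998 n 4
tilt: z dir deg [2.2855 1.7462] in tool xy [1.2838 2.5739] q [-0.123   0.1814  1.8033  0.039   1.1213  1.2417]
0 [0.2 0.5 3.4] -0.0
1 [0.2 0.5 3.4] -0.0
2 [0.2 0.5 3.4] -0.0
3 [0.2 0.5 3.4] -0.0
```

```bash
python3 plan.py .4753 .0102 .08 -78.8 | grep -v tilt
```

```text
t32.13 p [48.195   2.3024 21.8227] A-79.1 F [0.0218 0.0131 0.7171] T [-0.0744  0.0106 -0.0011] gap0.998 n 4
0 [0.4 0.4 3.4] -0.001
1 [0.4 0.4 3.4] -0.001
2 [0.4 0.4 3.4] -0.001
3 [0.4 0.4 3.4] -0.001
```

Emit:
arm_command(targets=[{"translation": [0.7,0.4,3.2],"twist": -0.003},{"translation": [0.5,0.5,3.4],"twist": 0},{"translation": [0.3,0.4,3.4],"twist": 0},{"translation": [0.1,0.3,2.4],"twist": 0},{"translation": [0,0.2,0.4],"twist": 0}])

```text
time_s: 32.55
tcp_pos: [0.4941, 0.0085, 0.0958]
tcp_rot: [0.772, -0.634, 0.019, -0.034]
wrist_force: [-1.0, 0.1, -0.0]
finger_gap: 1.0
```

```bash
python3 plan.py .4755 .0102 .063 -78.8
```

```text
t32.55 p [49.4078  0.8492  9.5815] A-78.7 F [-1.0396  0.0522 -0.0089] T [-0.0518  0.0872 -0.0106] gap1.000 n 1
tilt: z dir deg [4.1585 1.6152] in tool xy [0.7732 4.3936] q [-0.1524  0.3553  1.9427  0.0555  0.7769  1.1839]
0 [-0.5  2.   3.1] 0.001
```

Emit:
arm_command(targets=[{"translation": [-0.3,1.3,1.5],"twist": 0},{"translation": [-0.1,0.9,1.2],"twist": 0},{"translation": [0,0.3,0.4],"twist": 0}])

```text
time_s: 32.8
tcp_pos: [0.4797, 0.0092, 0.0652]
tcp_rot: [0.773, -0.633, 0.023, -0.037]
wrist_force: [-1.2, 0.1, 0.2]
finger_gap: 0.998
```

```bash
python3 plan.py .4755 .0102 .063 -78.8; python3 w.py w16
```

```text
t32.80 p [47.9729  0.9221  6.5182] A-78.6 F [-1.2123  0.0993  0.2382] T [-0.0473 -0.0293 -0.0083] gap0.998 n 1
tilt: z dir deg [4.7301 1.593 ] in tool xy [0.6313 4.9511] q [-0.1566  0.3906  2.0073  0.0652  0.6673  1.1665]
0 [-0.2  0.4  0.2] 0.003
[0.4797 0.0092 0.0652] 32.8
```

View pics/w16.png

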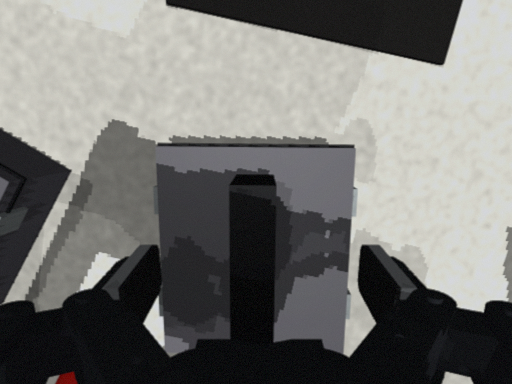

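The handle at (253,260) is well between the open fingers. Closing.

Emit:
arm_command(targets=[{"translation": [-0.1,0.4,0.3],"twist": 0},{"translation": [0,0.2,0.1],"twist": 0},{"translation": [0,0.2,0.1],"twist": 0},{"translation": [0,0.1,0.1],"twist": 0},{"translation": [0,0.1,0.1],"twist": 0},{"translation": [0,0,0],"twist": 0},{"translation": [0,0,0],"twist": 0}], fingers=-1)

```text
time_s: 33.43
tcp_pos: [0.4771, 0.0085, 0.0622]
tcp_rot: [0.773, -0.632, 0.028, -0.04]
wrist_force: [-0.4, 0.9, -4.9]
finger_gap: 0.199
```

```bash
python3 plan.py .4755 .0102 .20 -78.8; python3 w.py w17
```

```text
t33.43 p [47.7074  0.8455  6.2159] A-78.6 F [-0.4323  0.9275 -4.8623] T [-0.1341  0.1129 -0.0062] gap0.199 n 4
tilt: z dir deg [5.3763 1.5313] in tool xy [0.4359 5.5731] q [-0.1599  0.3902  2.0246  0.0693  0.6394  1.1577]
0 [-0.1 -0.3 -3.4] 0.001
1 [-0.1 -0.3 -3.4] 0.001
2 [-0.1 -0.3 -3.4] 0.001
3 [-0.1 -0.3 -3.4] 0.001
[0.4771 0.0085 0.0622] 33.4333
```

Emit:
arm_command(targets=[{"translation": [0,-0.2,-2],"twist": 0},{"translation": [0,-0.3,-3],"twist": 0},{"translation": [0,-0.3,-3],"twist": 0},{"translation": [0,-0.3,-3],"twist": 0},{"translation": [0,-1,-2],"twist": 0}])

```text
time_s: 33.9
tcp_pos: [0.4754, 0.0098, 0.1898]
tcp_rot: [0.773, -0.633, 0.017, -0.033]
wrist_force: [1.0, 0.4, -6.0]
finger_gap: 0.2
```

```bash
python3 plan.py .6845 .003 .215 -78.6
```

```text
t33.90 p [47.5398  0.9757 18.9826] A-78.6 F [ 0.9904  0.4341 -6.0362] T [-0.1045  0.0702  0.0784] gap0.200 n 6
tilt: z dir deg [3.9472 1.6784] in tool xy [0.8664 4.2008] q [-0.1564  0.1916  1.8749  0.0468  1.012   1.1922]
0 [ 0.8 -3.4 -0.2] 0.0
1 [ 0.8 -3.4 -0.2] 0.0
2 [ 0.8 -3.4 -0.2] 0.0
3 [ 0.8 -3.4 -0.2] 0.0
4 [ 0.8 -3.4 -0.2] 0.0
5 [ 0.8 -3.4 -0.2] 0.0
```

Emit:
arm_command(targets=[{"translation": [0.5,-2,-0.3],"twist": 0},{"translation": [0.7,-2.9,-0.4],"twist": 0},{"translation": [0.7,-3,-0.4],"twist": 0},{"translation": [0.7,-3,-0.4],"twist": 0},{"translation": [0.7,-3,-0.4],"twist": 0},{"translation": [0.6,-2.6,-0.4],"twist": 0},{"translation": [0.4,-1.8,-0.4],"twist": 0},{"translation": [0.2,-1,-0.2],"twist": 0}])

```text
time_s: 34.57
tcp_pos: [0.6721, 0.0026, 0.2319]
tcp_rot: [0.773, -0.633, 0.014, -0.03]
wrist_force: [0.2, 0.3, -5.5]
finger_gap: 0.201
```

```bash
python3 plan.py .6845 .003 .215 -78.6
```

```text
t34.57 p [67.2138  0.2619 23.1914] A-78.6 F [ 0.1669  0.3225 -5.5159] T [-0.0721  0.0219  0.0373] gap0.201 n 1
tilt: z dir deg [3.4422 1.6242] in tool xy [0.9146 3.6947] q [-0.1185  0.4303  1.3958  0.037   1.2593  1.2437]
0 [ 0.2 -1.1  1.8] -0.0
```

Emit:
arm_command(targets=[{"translation": [0.1,-0.6,1],"twist": 0},{"translation": [0.1,-0.3,0.5],"twist": 0},{"translation": [0,0,0],"twist": 0},{"translation": [0,0,0],"twist": 0}])

```text
time_s: 34.9
tcp_pos: [0.6821, 0.0027, 0.2112]
tcp_rot: [0.773, -0.633, 0.012, -0.028]
wrist_force: [-1.1, -0.6, -5.4]
finger_gap: 0.204
```

```bash
python3 avg.py; python3 plan.py .6845 .003 .215 -78.6
python3 - <<'E'
from h import *
for n in("scene","side"):
    im=eyes.read_camera(n);cv2.imwrite(f"pics/{n}9.png",im[:,:,::-1])
print(bot.read_state()["time_s"])
E
```

```text
t35.25 p [68.3789  0.2567 21.3742] F [-0.022   0.7066  5.279 ] T [-0.1443  0.0238 -0.0102] sd [0.0262 0.0171 0.0334] E456 [ 0.3078 -0.5326  0.0001] tilt [0.9327 3.5894] A-78.6 gap 0.203
t35.30 p [68.3896  0.257  21.3746] A-78.6 F [ 0.0551  0.8259 -4.593 ] T [-0.0948  0.1238  0.0098] gap0.197 n 1
tilt: z dir deg [3.3414 1.619 ] in tool xy [0.93   3.5947] q [-0.1163  0.4629  1.3878  0.0369  1.2364  1.2453]
0 [-0.  -0.1 -0.1] -0.0
35.4
```

View pics/scene9.png

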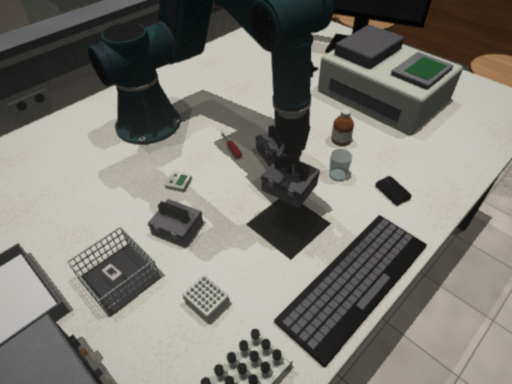

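View pics/side9.png

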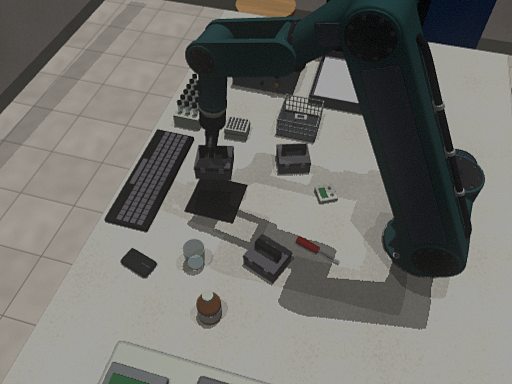

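Both views show the held case over the mat centre (scene (290,182), side (215,160)), the holder in the basket, and the bystanders untouched. I'll check the other two cases' places and how level the held one is.

Run:
```python
from h import *
a=cv2.imread("pics/side0.png");b=cv2.imread("pics/side9.png")
def z(i,x,y,w,h,f=5): return cv2.resize(i[y:y+h,x:x+w],None,fx=f,fy=f,interpolation=cv2.INTER_CUBIC)
t=np.hstack([z(a,235,135,90,55,4),z(b,235,135,90,55,4)]);m=np.hstack([z(a,235,225,90,60,4),z(b,235,225,90,60,4)])
cv2.imwrite("pics/cmp.png",np.vstack([t,m]))
s=cv2.imread("pics/scene9.png")
cv2.imwrite("pics/held.png",np.hstack([z(s,235,115,110,110,3.5) if 0 else z(s,240,120,95,90,4),z(b,180,110,95,90,4)]))
```

```text
(no output)
```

View pics/cmp.png

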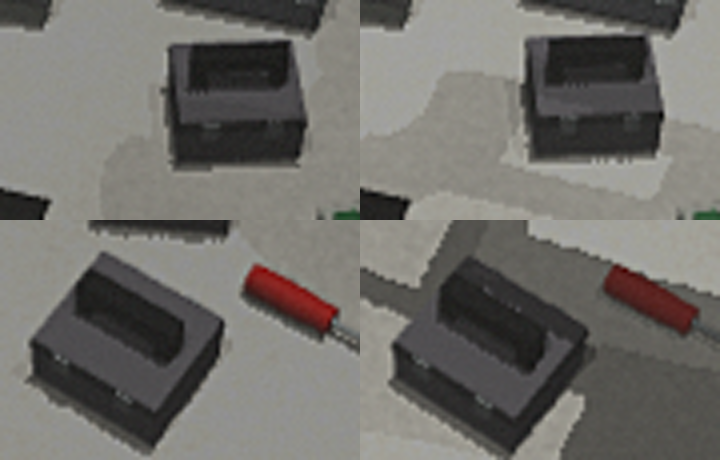

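View pics/held.png

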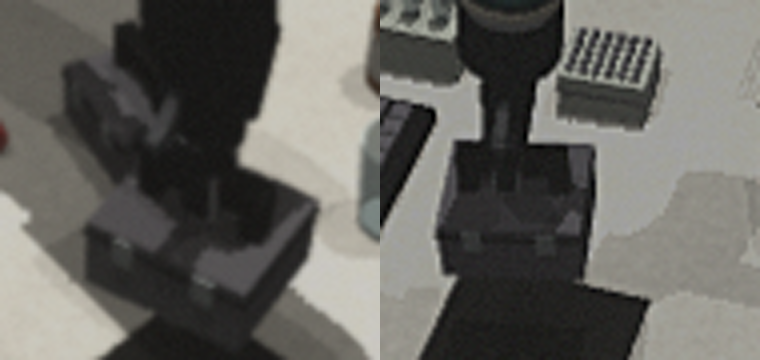

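```bash
python3 w.py w18
python3 - <<'E'
import cv2,numpy as np
a=cv2.imread("pics/w17.png");b=cv2.imread("pics/w18.png")
cv2.imwrite("pics/c2.png",np.hstack([a[90:384,110:410],b[90:384,110:410]]))
E
```

```text
[0.6839 0.0025 0.2136] 35.4
```

View pics/c2.png

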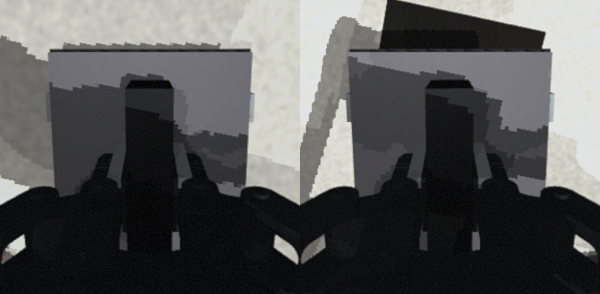

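The lid edge and handle sit at the same pixels in hand as at the grasp, so nothing slipped. Tool tilt has changed only about 2° since gripping. Underside is about 148 mm above the mat and within 3 mm of its centre. Handing in.

```bash
python3 r.py; python3 -c "
from plant import workorder
print(workorder.finish_job())"
```

```text
t35.45 p [68.3942  0.2556 21.3517] F tool [0.0551 0.5811 4.8755] T tool [-0.1189  0.0556 -0.0127] vel [ 0.0019  0.0024 -0.0018  0.0006 -0.0011 -0.0042] eff [  0.0019 -63.8354 -30.7208   0.303   -0.4903  -0.0003] tilt [0.9341 3.5784] gap 0.196
the job is handed in; nothing more can be done
None
```

The job is handed in at about 35.5 s. The holder is in the basket, and all three cases were lifted, shaken and set back from left to right. The middle case, the one that rattles, is held by its handle over the mat.

**Which case rattles:** I compared the wrist moment after throwing the contents one way and then the other.

| Case | Moment after + throw (N·m) | Moment after − throw (N·m) |
|---|---|---|
| Left | −0.043 | −0.048 |
| Middle | −0.139 | −0.024 |
| Right | −0.086 | −0.089 |

Only the middle case changed, by close to what a loose 320 g ball should give. The joint-4 effort agreed in all three.

**Last checks:**
- **Held case:** its underside is about 148 mm above the mat and about 3 mm from the mat's centre. It was nearly motionless, with the grip holding and no slip seen against the grasp picture.
- **Other cases:** the left and right ones stand upright, about 3 and 5 mm from where they started.
- **Holder and bench:** the holder is visible in the basket and the bystanders look untouched.

**What was not perfect:**
- **Tool tilt:** it drifted up to about 9–10° during the work. I reduced it before the final grasp, which leaves the held case about 2° off level.
- **Set-downs:** the middle case went down about 8 mm off its first place before I picked it up again. The cases pressed on the bench with up to 36 N at the wrist, and the middle one dropped a few millimetres when released.
- **Middle case, first reading:** one reading after its shake was spoiled by residual motion, so I repeated it.

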